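# Scoop the knob blanks into the case

## Task

Pick up the scoop from the cork mat, use it to scoop the four wooden balls out of the tray and tip all four into the open steel case, never touching the balls with the robot itself. Then lay the scoop back down flat on the middle of the cork mat, and leave the pliers, level, funnel and jar where they are.

Things in the scene. Friction and masses are not known exactly. Their poses are not given: they have to be found in the camera images.
- mat: Cork mat fixed on the bench near the robot, 115 x 250 x 4 mm; origin at the centre of its underside, long side along its own y.
- scoop: Hand scoop on the mat, 200 mm long (own y), aluminium pan, wooden handle, 0.15 kg. Nose to own -y, z up; origin on the underside at the back wall. Flat floor 2 mm thick, 84 mm wide, from y = -95 mm (open lip) to 0; back wall 34 mm high at y = 0; side walls, 66 mm apart there and flaring to 80 mm, 30 mm high to y = -62, then 14 mm to -84. Balance point 25 mm forward of the back wall.
- scoop_grip (a point): Centre of the scoop's straight bar handle, where to grip, closing across its 22 mm width (own x): 40 mm behind the back wall (y = +40 mm), 61 mm above the underside. The bar runs along own y from -7 to +105 mm and is 26 mm high (48 to 74 mm above the underside).
- scoop_lip (a point): Middle of the pan's front lip, on the underside, 95 mm in front of the back wall.
- tray: Dark steel tray fixed on the bench, origin at the centre of its underside. Flat inner floor 3 mm above the bench, 100 mm wide (own x), 200 mm long (own y -100 to +100 mm); both ends slope up and out at 45 degrees to y = -133 and +133 mm, 36 mm high; the long sides are upright, 3 mm thick, 36 mm high. The balls lie in the -y half; the +y half is empty.
- case: Stainless steel socket case fixed on the bench: an open empty half, 150 mm (own x) x 180 mm (own y), walls 4 mm thick and 42 mm high, inner floor 4 mm up; origin at the centre of this half's underside. Its lid, as large, lies folded back flat on the +x side (14 mm high, sockets fixed in it); latch button on the -x side.
- ball1_center (a point): Centre of one of four alike plain wooden balls (drawer-knob blanks), 30 mm across, about 12 g, lying loose in the tray.
- ball2_center (a point): Centre of one of four alike plain wooden balls (drawer-knob blanks), 30 mm across, about 12 g, lying loose in the tray.
- ball3_center (a point): Centre of one of four alike plain wooden balls (drawer-knob blanks), 30 mm across, about 12 g, lying loose in the tray.
- ball4_center (a point): Centre of one of four alike plain wooden balls (drawer-knob blanks), 30 mm across, about 12 g, lying loose in the tray.
- pliers: Pliers with red handles lying flat on the bench, 170 x 60 x 14 mm, origin at the underside near the pivot. Not to be moved.
- level: Aluminium spirit level standing on edge, 200 x 22 x 42 mm, long side along own x, origin at the centre of its underside. Not to be moved.
- funnel: Blue plastic funnel standing mouth down, 92 mm across, 95 mm high, origin at the centre of its underside. Not to be moved.
- jar: Closed small glass jar, 60 mm across, 80 mm high, origin at the centre of its underside. Not to be moved.

How it is judged:
On the way, in this order (a step that is already met when the one before it is completed fails the run):
1. at least one ball is lifted clear of the tray in the held scoop (contact force between the fingers and scoop above 1 N and ((x of ball1_center in the frame of scoop between -0.044 and 0.044 m and y of ball1_center in the frame of scoop between -0.1 and 0.002 m and z of ball1_center in the frame of scoop between 0 and 0.06 m and height (world z) of ball1_center above 0.07 m) or (x of ball2_center in the frame of scoop between -0.044 and 0.044 m and y of ball2_center in the frame of scoop between -0.1 and 0.002 m and z of ball2_center in the frame of scoop between 0 and 0.06 m and height (world z) of ball2_center above 0.07 m) or (x of ball3_center in the frame of scoop between -0.044 and 0.044 m and y of ball3_center in the frame of scoop between -0.1 and 0.002 m and z of ball3_center in the frame of scoop between 0 and 0.06 m and height (world z) of ball3_center above 0.07 m) or (x of ball4_center in the frame of scoop between -0.044 and 0.044 m and y of ball4_center in the frame of scoop between -0.1 and 0.002 m and z of ball4_center in the frame of scoop between 0 and 0.06 m and height (world z) of ball4_center above 0.07 m))), for 0.2 s.
2. all four balls are in the case while the scoop is still held (x of ball1_center in the frame of case between -0.073 and 0.073 m and y of ball1_center in the frame of case between -0.088 and 0.088 m and z of each of ball1_center, ball2_center, ball3_center, ball4_center in the frame of case below 0.05 m and x of ball2_center in the frame of case between -0.073 and 0.073 m and y of ball2_center in the frame of case between -0.088 and 0.088 m and x of ball3_center in the frame of case between -0.073 and 0.073 m and y of ball3_center in the frame of case between -0.088 and 0.088 m and x of ball4_center in the frame of case between -0.073 and 0.073 m and y of ball4_center in the frame of case between -0.088 and 0.088 m and contact force between the fingers and scoop above 1 N), for 0.2 s.
At the end, for the whole second after the job is handed in: All four balls lie inside the open half of the steel case (centres within its walls and below 50 mm), and the scoop lies released, still and flat (within 0.1 rad) on the cork mat, its back wall within 60 mm of the mat's centre (x of ball1_center in the frame of case between -0.073 and 0.073 m and y of ball1_center in the frame of case between -0.088 and 0.088 m and z of each of ball1_center, ball2_center, ball3_center, ball4_center in the frame of case below 0.05 m and x of ball2_center in the frame of case between -0.073 and 0.073 m and y of ball2_center in the frame of case between -0.088 and 0.088 m and x of ball3_center in the frame of case between -0.073 and 0.073 m and y of ball3_center in the frame of case between -0.088 and 0.088 m and x of ball4_center in the frame of case between -0.073 and 0.073 m and y of ball4_center in the frame of case between -0.088 and 0.088 m and horizontal distance between scoop and mat below 0.06 m and angle between scoop's own z axis and vertical below 0.1 rad and height (world z) of scoop below 0.012 m and linear speed of scoop below 0.03 m/s); the robot touches nothing.
It fails at once if the robot itself touched a ball (contact force between any of the fingers, the arm and ball1 above 0.3 N or contact force between any of the fingers, the arm and ball2 above 0.3 N or contact force between any of the fingers, the arm and ball3 above 0.3 N or contact force between any of the fingers, the arm and ball4 above 0.3 N).
It fails at once if the pliers, level, funnel or jar was moved by more than 30 mm (distance of any of pliers, level, funnel, jar from where it was at the start of the episode above 0.03 m).
It also fails if it takes over 72 s, if anything falls off the work surface, if the arm or the gripper's body presses on something with over 40 N, if the wrist force passes 120 N, or if a joint passes its speed limit or range.

## Robot

A 7-joint arm with a two-finger parallel gripper is mounted at the origin on the work surface. World frame = base frame: x ahead of the robot, y to its left, z up, the work surface at z = 0. Lengths are in m, angles in rad, forces in N, time in s.
With the tool pointing down it reaches from about 0.425 to 0.975 m from the base axis. Payload 16.7 kg.
Tool frame: the origin (TCP) lies midway between the tips of the shut fingers; the grasp point (between the pads) lies 19 mm behind it; z points along the fingers, y is the direction in which the jaws open and shut (so a half turn about z gives the same grasp; the last joint's range is limited). The gripper opens to 85 mm and grips with 20 to 120 N. Pads are 22 mm wide; open, the fingers measure 114 mm over their backs; the gripper's body (76 mm by 85 mm) begins 54 mm behind the grasp point. The pads swing forward as they close: fully open they stand 13 mm farther back than shut.
Start: joints at [-1.476, 0.426, 0.074, 1.606, -0.034, 1.111, -0.067], TCP at [0.164, 0.655, 0.201] pointing down, gripper open.
Joint ranges: [-2.85, 2.85], [-0.5, 2.14], [-1.23, 1.37], [0.21, 2.46], [-1.02, 4.16], [0.16, 2.05], [-2.73, 2.73]. Speed limits (rad/s): [1.89, 1.89, 2.39, 2.39, 3.01, 3.01, 3.01].

## Interface

Orientations are given as a unit quaternion [x, y, z, w].
In Python, from rig import r gives the robot as it stands.
- The arm moves only by the tool send_rows, never from a script. Its argument "series" is a list of rows, each a list of 3 entries, a list of its own where there are three numbers: the shift along the tool's x, y, z in cm, then the turn, a rotation vector about the tool's x, y, z in degrees, then the gripper command: -1 is shut, 1 is fully open, values between are in proportion. In form: [[[dx, dy, dz], [rx, ry, rz], hand], ...]. A call has 1 to 10 rows; each row shifts and turns the commanded pose from where the row before left it, along the tool's axes as they then stand; what a row does not reach is not made up. A row lasts 1/12 s, in which the tool goes at most 41.7 mm and 7.16 degrees, less where a joint would pass 70% of its speed; a pose out of reach is approached as far as the arm can. A call is refused whole if a number of a shift passes 4.17 or a number of a turn 7.16, either way. A call with a gripper value outside its range is refused whole. The fingers move at their own pace and stop on an object; "squeeze" is the grip in N (left out, the last holds). Time passes only in rows, so rows that do not move let the fingers close. It gives the time, the measured TCP pose, the force and the opening at its end, in the units of the state.
- r.observe(): the state, without advancing time (a new reading comes with each control period).
- r.get_image(name): name is "scene" or "top" or "wrist"; returns (picture, depth): 384x512x3 uint8, red, green, blue; 384x512 float32, m along the optical axis (not along the pixel's ray), 0 where there is no reading.
- r.camera_model(name): a dict with "vfov" (degrees; the focal length in pixels is half the picture's height over the tangent of half this angle, whatever the lens; pixels are square), "cx", "cy" (the principal point, pixels), "R" (3x3) and "t" (3): a world point X has camera coordinates R X + t. Camera axes: x right, y down, z forward; pixel columns grow to the right and rows downward; lengths in m; the calibration is good to about 2 mm. A picture is of the moment at which its call begins: read the wrist's pose just before it. camera_model takes no time and is no camera call; for the wrist camera it gives the pose at the moment of the call.
- r.sign_off(): hands the job in, once; it reports no verdict.
The state is a dict: "t": time; "joint_positions": joint angles; "qd": joint speeds; "tau": joint torques, N m; "tool_pos": TCP position; "ee_rot": TCP orientation; "ft_force": force on the tool from outside, world axes, zero at the start; "wrist_torque": the same for the moment, N m; "grip_width": finger opening in m.
Only numpy, scipy, OpenCV 4.12 (cv2) and the standard library are available. Lean on these libraries where they do the work, as an engineer would, in place of code of your own. Each camera call takes 0.05 s, during which the arm holds its last target. There are 200 camera calls.

## Working session

There is one attempt and no reset: what is moved stays moved. The work goes in short steps, Python scripts to look and compute and a tool call to move; the robot and the scene stay as the last step left them, time stands still between calls to the robot, and variables do not carry over. Pictures are saved under pics/ and viewed, about 8 in all and at most 12, crops included, and the job is handed in when it is done.

Besides the shell and the picture viewer there is one more tool, called after "Emit:" as name(argument=value, ...), one argument or row to a line, values as JSON. send_rows: Moves the arm, as the interface text tells. Its arguments: {"type":"object","properties":{"series":{"type":"array","items":{"type":"array"}},"squeeze":{"type":"number"}},"required":["series"]}

```bash
ls; mkdir -p pics
cat > h.py <<'E'
import numpy as np, cv2
from rig import r
from scipy.spatial.transform import Rotation as Ro
def K(m): return 192/np.tan(np.radians(m['vfov'])/2)
def pts(name):
    m=r.camera_model(name); im,d=r.get_image(name); f=K(m)
    v,u=np.mgrid[:384,:512]
    c=np.stack([(u-m['cx'])/f*d,(v-m['cy'])/f*d,d],-1)
    P=(c-np.array(m['t']))@np.array(m['R']); P[d==0]=np.nan
    return im,d,P,m
def proj(m,X):
    c=np.array(m['R'])@np.array(X)+m['t']; f=K(m); return c[0]/c[2]*f+m['cx'],c[1]/c[2]*f+m['cy']
def ray(m,u,v,z):
    f=K(m);R=np.array(m['R']);o=-R.T@m['t'];d=R.T@np.array([(u-m['cx'])/f,(v-m['cy'])/f,1]);return o+d*(z-o[2])/d[2]
E
python3 - <<'E'
from h import *
print(r.observe())
a=[]
for n in ('top','scene'):
    im,d,P,m=pts(n); print(n,m['vfov'],m['cx'],m['cy'],-np.array(m['R']).T@m['t'],np.array(m['R'])[2]); np.savez('/tmp/'+n,im=im,d=d,P=P)
    cv2.imwrite(f'pics/{n}0.png',cv2.resize(im[...,::-1],(800,600)))
E
```

```text
pics
{'t': 0.0, 'joint_positions': array([-1.47549071,  0.42672907,  0.07381306,  1.60664456, -0.03410117,
        1.11075764, -0.06711553]), 'qd': array([-2.06560176e-04, -6.41512126e-04,  2.33110870e-03, -1.58498739e-05,
        1.18824852e-04,  3.76289205e-04,  7.84681800e-04]), 'tau': array([ 2.19482186e-03, -9.49813914e+01,  3.76063004e+00, -4.63496697e+01,
        1.90874323e-02,  9.97122639e-03,  6.91038667e-05]), 'tool_pos': array([0.16349634, 0.65443177, 0.20019486]), 'ee_rot': array([ 1.22104521e-01,  9.92517041e-01, -6.39044837e-04, -3.90648527e-05]), 'ft_force': array([-0.71357082,  0.38218614, -0.69918648]), 'wrist_torque': array([ 0.00275035, -0.00800311,  0.02621699]), 'grip_width': 0.08515876403618294}
top 57.69339171964251 246.35299768559406 188.81606729474677 [ 0.48455972 -0.02364694  1.03285908] [ 0.13550956  0.01303153 -0.99069033]
scene 47.787112792807896 259.42470710617533 189.8406784743138 [1.27684765 0.58867782 0.81146327] [-0.56981289 -0.53607192 -0.62284843]
```

View pics/top0.png

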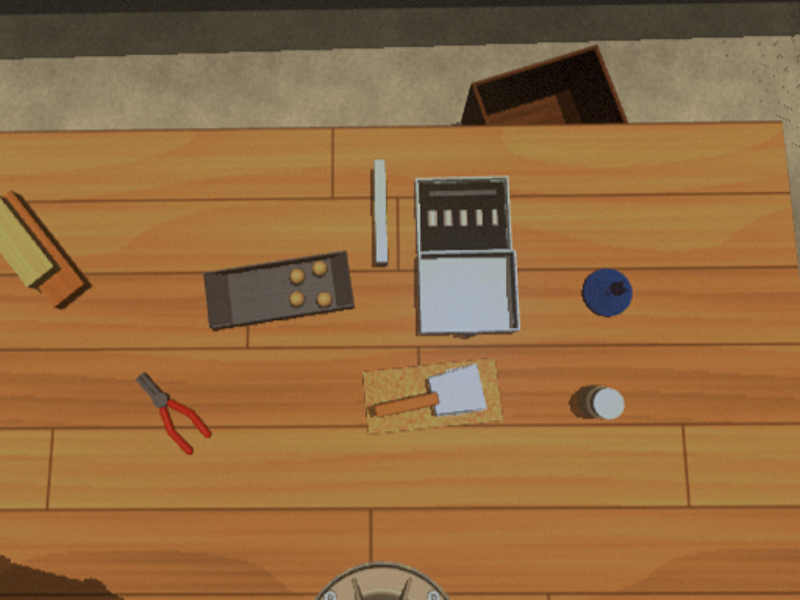

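View pics/scene0.png

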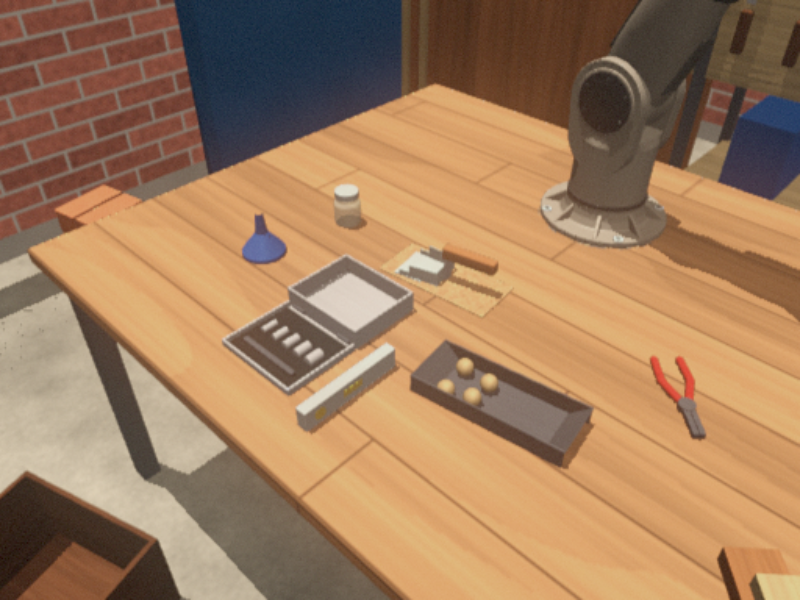

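The top view (800x600) shows the robot at the bottom and world -y to the right. The mat is at about (432,395), with the scoop's nose to the right and its handle at (405,405). The tray is at (279,290) with the balls in its right half at (297..325, 268..300), and the case is at (468,293). The scene view agrees. Next I'll measure.

```bash
cat > m.py <<'E'
from h import *
def rect(P2): 
    c,s,a=cv2.minAreaRect(P2.astype(np.float32)*1000); return np.round(c,1),np.round(s,1),round(a,1)
for n in ('top','scene'):
    z=np.load(f'/tmp/{n}.npz'); im,P=z['im'],z['P']; hsv=cv2.cvtColor(im,cv2.COLOR_RGB2HSV); H,S,V=[hsv[...,i].astype(int) for i in range(3)]
    x,y,zz=P[...,0],P[...,1],P[...,2]
    box=lambda a,b,c,d,e,f:(x>a)&(x<b)&(y>c)&(y<d)&(zz>e)&(zz<f)
    print(n,'bench z',np.nanmedian(zz[box(.4,.7,-.3,.3,-.02,.02)]))
    # handle
    def big(M):
        k,l,st,_=cv2.connectedComponentsWithStats(M.astype(np.uint8)); return l==1+np.argmax(st[1:,4])
    hm=big(box(.3,.56,-.2,.2,.05,.09)); q=P[hm]; t=q[q[:,2]>np.percentile(q[:,2],50)-.004]
    print('handle',rect(t[:,:2]),'z',np.percentile(q[:,2],[10,50,90]))
    pm=big(box(.3,.56,-.2,.2,.009,.045)&(S<90)); print('pan',rect(P[pm][:,:2]),np.percentile(P[pm][:,2],[5,50,95]))
    tm=big(box(.5,.8,.0,.45,.028,.042)&(S<90)); print('tray rim',rect(P[tm][:,:2]),P[tm][:,2].mean())
    tm=big(box(.5,.8,.0,.45,-.003,.007)&(S<100)&(V<110)); print('tray floor',rect(P[tm][:,:2]),P[tm][:,2].mean())
    cm=big(box(.5,.72,-.3,.02,.034,.05)&(S<90)); print('case rim',rect(P[cm][:,:2]),P[cm][:,2].mean())
    bm=box(.5,.8,.0,.45,.010,.05)&(S>90)
    k,l,st,_=cv2.connectedComponentsWithStats(bm.astype(np.uint8))
    for i in range(1,k):
        if st[i,4]>15:
            q=P[l==i]
            # sphere fit r=15mm
            from scipy.optimize import least_squares
            c=least_squares(lambda c:np.linalg.norm(q-c,axis=1)-.015,q.mean(0)-[0,0,.01],loss='soft_l1',f_scale=.001).x
            print(' ball',st[i,4],np.round(c,4))
E
python3 m.py
python3 - <<'E'
from h import *
# mat by colour in top view
z=np.load('/tmp/top.npz');m=r.camera_model('top');im=z['im']
hsv=cv2.cvtColor(im,cv2.COLOR_RGB2HSV)
for p in [(250,272),(240,245),(300,272),(310,235),(200,260)]: print(p,hsv[p[1]-1:p[1]+2,p[0]-1:p[0]+2].reshape(-1,3).mean(0))
for c in [(364,373),(493,359),(502,419),(370,434)]: print(ray(m,c[0]*.64,c[1]*.64,.004))
E
```

```text
top bench z 0.001916676642156513
handle (array([425.9, -46.7]), array([ 22. , 111.1]), 11.6) z [0.07508701 0.07791112 0.08027613]
pan (array([ 552.7, -137.1]), array([125.4,  11.2]), 89.6) [0.0304964  0.04073789 0.04413886]
tray rim (array([633.8, 188.2]), array([103.8, 268.2]), 8.8) 0.033937175868124246
tray floor (array([638.7, 189.7]), array([ 96.7, 213.4]), 8.4) 0.0035798734673315714
case rim (array([ 625.5, -163.8]), array([157.1, 180.6]), 0.7) 0.04132160873033588
 ball 276 [0.6834 0.1599 0.0279]
 ball 76 [0.6626 0.1561 0.0187]
 ball 78 [0.6197 0.1559 0.0188]
 ball 76 [0.6184 0.1043 0.0189]
scene bench z 0.0019228188836679587
handle (array([426.4, -44.8]), array([ 27.4, 111.5]), 12.8) z [0.05805555 0.07285503 0.07872425]
pan (array([ 444.6, -131.6]), array([87.3, 93. ]), 10.1) [0.00992984 0.0214074  0.03652663]
tray rim (array([668.7, 250.3]), array([ 96.1, 220. ]), 37.3) 0.03443917207412497
tray floor (array([622.7, 164.8]), array([15.5, 27. ]), 55.6) 0.0032181002223013785
case rim (array([ 628.4, -162.8]), array([155.8, 186.1]), 1.3) 0.039662346572605964
 ball 898 [0.5986 0.1675 0.0248]
 ball 739 [0.6858 0.1926 0.0222]
 ball 57 [0.7818 0.0206 0.0241]
 ball 100 [0.6625 0.1562 0.0181]
(250, 272) [ 18.         146.77777778 168.22222222]
(240, 245) [ 16.44444444 152.55555556 165.88888889]
(300, 272) [ 14.22222222 157.88888889 137.66666667]
(310, 235) [ 16.11111111 147.         168.        ]
(200, 260) [ 13.55555556 170.         160.44444444]
[0.47839689 0.03013949 0.004     ]
[ 0.50256296 -0.21148164  0.004     ]
[ 0.39257105 -0.22427057  0.004     ]
[0.36700978 0.01931965 0.004     ]
```

```bash
cat >> h.py <<'E'
from scipy.linalg import logm,expm
def T(Rm,p): M=np.eye(4);M[:3,:3]=Rm;M[:3,3]=p;return M
FL=np.array([[0,1,0],[1,0,0],[0,0,-1.]])  # tool axes in scoop axes
def scoopT(p,yaw,nose_down=0): # scoop pose; angles in deg
    return T(Ro.from_euler('ZX',[yaw,nose_down],degrees=True).as_matrix(),p)  # +X turn: own -y goes down
G=T(FL,[0,.040,.042])
def tool(): s=r.observe(); return T(Ro.from_quat(s['ee_rot']).as_matrix(),s['tool_pos'])
def rows(A,B,n=None):
    D=np.linalg.inv(A)@B; rv=Ro.from_matrix(D[:3,:3]).as_rotvec(degrees=True)
    k=int(max(np.ceil(np.linalg.norm(D[:3,3])/.034),np.ceil(np.linalg.norm(rv)/6.5),1)); n=n or k
    L=np.real(logm(D))/n; E=expm(L)
    print(n,'rows of',np.round(E[:3,3]*100,2).tolist(),np.round(Ro.from_matrix(E[:3,:3]).as_rotvec(degrees=True),2).tolist()); return B
E
python3 - <<'E'
from h import *
A=tool()
S=scoopT([.634,.25,.22],8.8)@G   # above tray
B=rows(A,S)
E
```

```text
18 rows of [-3.45, 0.46, -0.34] [-0.0, 0.0, 3.73]
```

Emit:
send_rows(
  series=[
    [[-3.4,0.45,-0.35],[0,0,3.7],1],
    [[-3.4,0.45,-0.35],[0,0,3.7],1],
    [[-3.4,0.45,-0.35],[0,0,3.7],1],
    [[-3.4,0.45,-0.35],[0,0,3.7],1],
    [[-3.4,0.45,-0.35],[0,0,3.7],1],
    [[-3.4,0.45,-0.35],[0,0,3.7],1],
    [[-3.4,0.45,-0.35],[0,0,3.7],1],
    [[-3.4,0.45,-0.35],[0,0,3.7],1],
    [[-3.4,0.45,-0.35],[0,0,3.7],1],
  ],
)

```text
t: 0.85
tool_pos: [0.4485, 0.5433, 0.2321]
ee_rot: [0.403, 0.915, -0.0, -0.0]
ft_force: [-0.7, 1.0, -0.3]
grip_width: 0.0853
```

Emit:
send_rows(
  series=[
    [[-3.4,0.45,-0.35],[0,0,3.7],1],
    [[-3.4,0.45,-0.35],[0,0,3.7],1],
    [[-3.4,0.45,-0.35],[0,0,3.7],1],
    [[-3.4,0.45,-0.35],[0,0,3.7],1],
    [[-3.4,0.45,-0.35],[0,0,3.7],1],
    [[-3.4,0.45,-0.35],[0,0,3.7],1],
    [[-3.4,0.45,-0.35],[0,0,3.7],1],
    [[-3.4,0.45,-0.35],[0,0,3.7],1],
    [[-3.4,0.45,-0.35],[0,0,3.7],1],
    [[0,0,0],[0,0,0],1],
  ],
)

```text
t: 1.68
tool_pos: [0.6268, 0.2878, 0.2649]
ee_rot: [0.652, 0.758, -0.0, 0.002]
ft_force: [-0.1, -1.2, 1.0]
grip_width: 0.0857
```

Run:
```python
from h import *
im,d,P,m=pts('wrist'); np.savez('/tmp/w1',im=im,d=d,P=P)
cv2.imwrite('pics/w1.png',im[...,::-1])
print(r.observe()['joint_positions'])
rows(tool(),scoopT([.4357,-.0947,.15],11.6)@G)
```

```text
[-0.86505118  0.43564806  0.47686864  1.51377863 -0.20447678  1.24176191
 -0.20370466]
12 rows of [-2.56, -2.13, 0.6] [0.0, 0.01, -0.22]
```

View pics/w1.png

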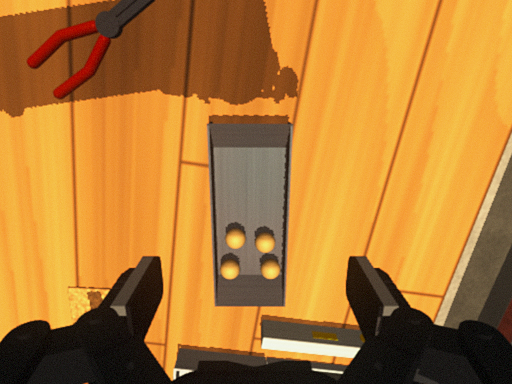

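The wrist view shows the whole tray (u 208-292, v 120-305) and the balls at (235,239), (265,243), (230,270) and (271,270).

Run:
```python
from h import *
from scipy.optimize import least_squares
z=np.load('/tmp/w1.npz'); im,P=z['im'],z['P']; hsv=cv2.cvtColor(im,cv2.COLOR_RGB2HSV);S=hsv[...,1];V=hsv[...,2]
x,y,zz=P[...,0],P[...,1],P[...,2]
box=(x>.55)&(x<.75)&(y>.02)&(y<.36)
def rect(M):
    k,l,st,_=cv2.connectedComponentsWithStats(M.astype(np.uint8)); q=P[l==1+np.argmax(st[1:,4])]
    c,s,a=cv2.minAreaRect((q[:,:2]*1000).astype(np.float32)); print(np.round(c,1),np.round(s,1),round(a,1),q[:,2].mean(),len(q))
rect(box&(zz>.026)&(zz<.045)&(S<110))
rect(box&(zz>-.006)&(zz<.009)&(S<110))
rect(box&(zz>-.006)&(zz<.045)&(S<110))
print('bench',np.nanmedian(zz[(x>.5)&(x<.55)&(y>.1)&(y<.35)]))
c0=np.array([.6338,.1882]);a=np.radians(8.8);R2=np.array([[np.cos(a),np.sin(a)],[-np.sin(a),np.cos(a)]])
bm=box&(zz>.009)&(zz<.05)&(S>120)
k,l,st,_=cv2.connectedComponentsWithStats(bm.astype(np.uint8))
for i in range(1,k):
    if st[i,4]>40:
        q=P[l==i]; c=least_squares(lambda c:np.linalg.norm(q-c,axis=1)-.015,q.mean(0)-[0,0,.01],loss='soft_l1',f_scale=.001).x
        print(st[i,4],np.round(c,4),'tray',np.round(R2@(c[:2]-c0),4))
```

```text
[636. 190.] [104.8 268.6] 8.2 0.03326734726151682 2247
[636.9 188.3] [100.4 212.9] 8.3 0.004024044710346355 7842
[633.2 189.7] [110.3 268.7] 8.2 0.011746954929534535 12144
bench 0.0008287165189023849
79 [0.5829 0.2615 0.0255] tray [-0.0391  0.0803]
100 [0.5894 0.1392 0.0234] tray [-0.0514 -0.0417]
325 [0.6203 0.1566 0.0186] tray [-0.0182 -0.0292]
325 [0.6636 0.1566 0.0187] tray [ 0.0246 -0.0358]
318 [0.6189 0.1047 0.0187] tray [-0.0275 -0.0802]
317 [0.6785 0.1141 0.0188] tray [ 0.0328 -0.08  ]
86 [0.6659 0.0673 0.0355] tray [ 0.0132 -0.1244]
```

Emit:
send_rows(
  series=[
    [[-2.56,-2.13,0.6],[0,0,-0.2],1],
    [[-2.56,-2.13,0.6],[0,0,-0.2],1],
    [[-2.56,-2.13,0.6],[0,0,-0.2],1],
    [[-2.56,-2.13,0.6],[0,0,-0.2],1],
    [[-2.56,-2.13,0.6],[0,0,-0.2],1],
    [[-2.56,-2.13,0.6],[0,0,-0.2],1],
    [[-2.56,-2.13,0.6],[0,0,-0.2],1],
    [[-2.56,-2.13,0.6],[0,0,-0.2],1],
    [[-2.56,-2.13,0.6],[0,0,-0.2],1],
    [[-2.56,-2.13,0.6],[0,0,-0.2],1],
  ],
)

```text
t: 2.57
tool_pos: [0.4585, 0.006, 0.2035]
ee_rot: [0.633, 0.774, 0.0, -0.0]
ft_force: [1.3, -0.3, 0.6]
grip_width: 0.0853
```

Emit:
send_rows(
  series=[
    [[-2.56,-2.13,0.6],[0,0,-0.2],1],
    [[-2.56,-2.13,0.6],[0,0,-0.2],1],
    [[0,0,0],[0,0,0],1],
    [[0,0,0],[0,0,0],1],
  ],
)

```text
t: 2.9
tool_pos: [0.4273, -0.0528, 0.1918]
ee_rot: [0.631, 0.775, 0.0, -0.0]
ft_force: [-0.2, 1.2, -0.2]
grip_width: 0.0852
```

Run:
```python
from h import *
im,d,P,m=pts('wrist'); cv2.imwrite('pics/w2.png',im[...,::-1])
x,y,zz=P[...,0],P[...,1],P[...,2]
s=r.observe();print(s['joint_positions'],s['tool_pos'])
def rect(M):
    k,l,st,_=cv2.connectedComponentsWithStats(M.astype(np.uint8)); q=P[l==1+np.argmax(st[1:,4])]
    c,s,a=cv2.minAreaRect((q[:,:2]*1000).astype(np.float32)); print(np.round(c,1),np.round(s,1),round(a,1),np.median(q[:,2]),len(q))
b=(x>.3)&(x<.53)&(y>-.22)&(y<.05)
rect(b&(zz>.064)&(zz<.085))
rect(b&(zz>.009)&(zz<.04))
hsv=cv2.cvtColor(im,cv2.COLOR_RGB2HSV)
for q in [(.4,0),(.48,-.02),(.38,-.16)]:
    print(np.round(proj(m,[*q,.004])))
rows(tool(),scoopT([.4357,-.0947,.005],11.6)@G)
```

```text
[-0.65114848  0.00411074  0.63715699  2.16237539 -0.003512    0.97559911
  0.19364965] [ 0.42813164 -0.05189894  0.19202969]
[426.3 -45.3] [ 22.  110.9] 11.7 0.0785681968458157 2769
[ 479.9 -124.4] [21.2 88.9] 30.0 0.029527685043227923 379
[239. 109.]
[305. 142.]
[199. 236.]
5 rows of [-0.07, -0.02, 2.9] [0.0, -0.0, 0.04]
```

View pics/w2.png

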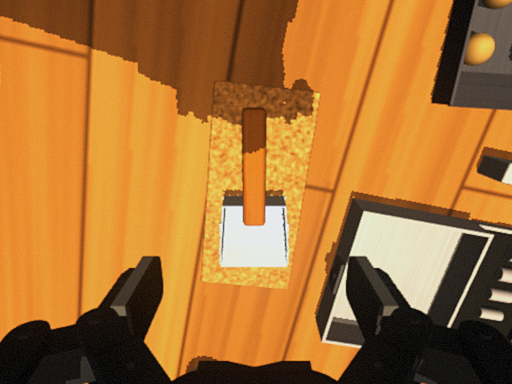

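The wrist view over the mat shows the scoop nose-down in the image, with the handle at (255,110-225). The measured handle centre is (0.426,-0.045..-0.047), top z 0.0786 and yaw 11.7°, the same in three views. Next I descend and grip.

Emit:
send_rows(
  series=[
    [[-0.05,0,2.9],[0,0,0],1],
    [[-0.05,0,2.9],[0,0,0],1],
    [[-0.05,0,2.9],[0,0,0],1],
    [[-0.05,0,2.9],[0,0,0],1],
    [[-0.05,0,2.9],[0,0,0.2],1],
    [[0,0,0],[0,0,0],1],
    [[0,0,0],[0,0,0],-1],
    [[0,0,0],[0,0,0],-1],
    [[0,0,0],[0,0,0],-1],
    [[0,0,0],[0,0,0],-1],
  ],
  squeeze=100,
)

```text
t: 3.78
tool_pos: [0.4298, -0.0542, 0.0484]
ee_rot: [0.632, 0.775, 0.001, 0.001]
ft_force: [0.2, -0.2, 0.2]
grip_width: 0.0389
```

Emit:
send_rows(
  series=[
    [[0,0,0],[0,0,0],-1],
    [[0,0,0],[0,0,0],-1],
    [[0,0,0],[0,0,0],-1],
    [[0,0,0],[0,0,0],-1],
    [[0,0,0],[0,0,0],-1],
    [[0,0,0],[0,0,0],-1],
  ],
)

```text
t: 4.28
tool_pos: [0.4288, -0.0544, 0.0472]
ee_rot: [0.632, 0.775, 0.0, -0.0]
ft_force: [-1.1, 2.4, 8.0]
grip_width: -0.0003
```

The gripper reads fully shut, so I'll look.

Run:
```python
from h import *
o=r.observe();print(o['grip_width'],o['tool_pos'],o['ft_force'],o['wrist_torque'])
a,d,P,m=pts('wrist'); b,d2,P2,m2=pts('scene')
cv2.imwrite('pics/g1.png',np.hstack([a,cv2.resize(b[120:240,200:360],(512,384),interpolation=cv2.INTER_CUBIC)])[...,::-1][:, ::1][::1,:][:, :].copy())
i=cv2.imread('pics/g1.png');cv2.imwrite('pics/g1.png',cv2.resize(i,(800,300)))
for p in ('wrist',):
    x,y,zz=P[...,0],P[...,1],P[...,2]
    q=P[(zz>.05)&(zz<.09)&(y>-.2)&(y<.1)&(x>.3)&(x<.52)];print(len(q), q.mean(0) if len(q) else 0)
```

```text
-0.00026105837272026925 [ 0.42880275 -0.05443823  0.04716001] [-1.14956982  2.39532187  7.99084645] [ 0.56071612  0.32113694 -0.04967588]
5998 [ 0.42066783 -0.01799231  0.0774993 ]
```

View pics/g1.png

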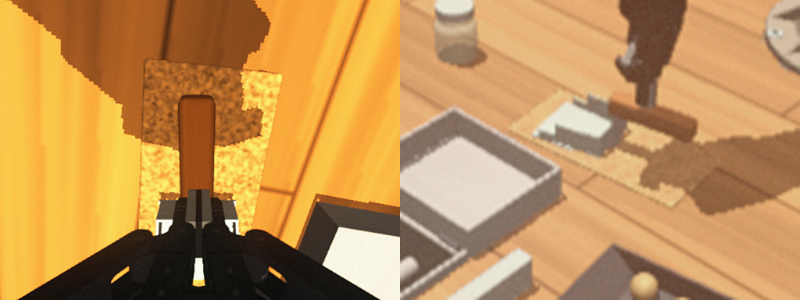

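Run:
```python
from h import *
a,d,P,m=pts('wrist')
cv2.imwrite('pics/g2.png',cv2.resize(a[200:384,150:370],(770,644-44),interpolation=cv2.INTER_CUBIC)[...,::-1])
print(np.round(P[200:384:12,255,2],3)); print(np.round(d[200:384:12,255],3)); print(np.round(P[262,200:310:6,2],3)); print(proj(m,r.observe()['tool_pos']))
im,d,P,m=pts('top')
x,y,zz=P[...,0],P[...,1],P[...,2]
print(r.camera_model('scene')['vfov'])
```

```text
[0.078 0.078 0.078 0.079 0.087 0.099 0.108 0.117 0.115 0.115 0.116 0.009
 0.007 0.007 0.154 0.158]
[0.152 0.154 0.156 0.158 0.15  0.138 0.13  0.122 0.125 0.127 0.128 0.262
 0.268 0.272 0.087 0.082]
[0.006 0.014 0.014 0.014 0.013 0.093 0.095 0.1   0.1   0.1   0.101 0.1
 0.094 0.093 0.094 0.014 0.014 0.005 0.004]
(np.float64(253.41679063645432), np.float64(232.0085908270231))
47.787112792807896
```

View pics/g2.png

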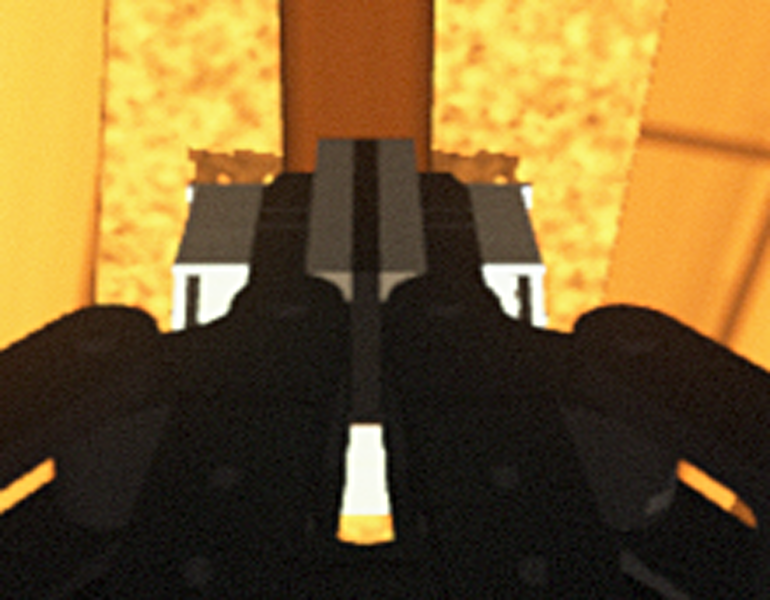

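The crop shows the fingers shut on top of the handle. The tips are at about z = 0.079, though the reported TCP is z = 0.047. I'll rise slightly and measure where the tips really are in the tool frame.

Emit:
send_rows(
  series=[
    [[0,0,-2],[0,0,0],-1],
    [[0,0,-2],[0,0,0],-1],
    [[0,0,-2],[0,0,0],-1],
    [[0,0,0],[0,0,0],-1],
    [[0,0,0],[0,0,0],-1],
  ],
)

```text
t: 4.9
tool_pos: [0.4293, -0.0544, 0.1076]
ee_rot: [0.632, 0.775, 0.001, 0.0]
ft_force: [-0.4, 0.7, 0.0]
grip_width: 0.0004
```

```bash
cat > tip.py <<'E'
from h import *
A=tool(); im,d,P,m=pts('wrist'); o=r.observe()
print(o['tool_pos'],o['ft_force'],o['grip_width'])
q=(P.reshape(-1,3)-A[:3,3])@A[:3,:3]; q=q[~np.isnan(q[:,0])]
f=q[(q[:,2]<.0)&(abs(q[:,1])<.06)]
for lo in np.arange(-.06,.0,.005):
    g=f[(f[:,2]>lo)&(f[:,2]<=lo+.005)]
    if len(g)>5: print(round(lo,3),len(g),np.round(g.min(0),3),np.round(g.max(0),3))
print('camera in tool',np.round(A[:3,:3].T@(-np.array(m['R']).T@m['t']-A[:3,3]),4))
x,y,zz=P[...,0],P[...,1],P[...,2]
M=(x>.3)&(x<.53)&(y>-.22)&(y<.05)&(zz>.064)&(zz<.085)
k,l,st,_=cv2.connectedComponentsWithStats(M.astype(np.uint8)); g=P[l==1+np.argmax(st[1:,4])]
print('handle',cv2.minAreaRect((g[:,:2]*1000).astype(np.float32)),np.median(g[:,2]))
E
python3 tip.py
```

```text
[ 0.42868932 -0.05445594  0.10690134] [ 0.72992187  0.2179711  -0.43737837] 6.59382704276702e-05
-0.06 425 [ 0.007 -0.013 -0.06 ] [ 0.012  0.014 -0.055]
-0.055 374 [ 0.006 -0.013 -0.055] [ 0.012  0.014 -0.05 ]
-0.05 348 [ 0.006 -0.013 -0.05 ] [ 0.012  0.014 -0.045]
-0.045 302 [ 0.006 -0.013 -0.045] [ 0.012  0.014 -0.04 ]
-0.04 189 [ 0.007 -0.011 -0.04 ] [ 0.012  0.013 -0.035]
camera in tool [ 0.0833  0.0003 -0.1738]
handle ((424.50115966796875, -37.7738151550293), (22.024005889892578, 95.65474700927734), 11.594870567321777) 0.07856319006655549
```

The real fingertips sit about 32 mm short of the reported TCP along tool z, while laterally they agree. I'll include this offset, open and regrasp 33 mm lower.

Emit:
send_rows(
  series=[
    [[0,0,0],[0,0,0],1],
    [[0,0,0],[0,0,0],1],
    [[0,0,0],[0,0,0],1],
    [[0,0,0],[0,0,0],1],
    [[0,0,0],[0,0,0],1],
    [[0,0,0],[0,0,0],1],
    [[0,0,0],[0,0,0],1],
    [[0,0,2.6],[0,0,0],1],
    [[0,0,2.6],[0,0,0],1],
    [[0,0,2.6],[0,0,0],1],
  ],
)

```text
t: 5.78
tool_pos: [0.4291, -0.0546, 0.0282]
ee_rot: [0.632, 0.775, 0.0, 0.001]
ft_force: [1.2, 0.6, 0.6]
grip_width: 0.0855
```

Emit:
send_rows(
  series=[
    [[0,-0.05,1.5],[0,0,0],1],
    [[0,0,0],[0,0,0],1],
    [[0,0,0],[0,0,0],-1],
    [[0,0,0],[0,0,0],-1],
    [[0,0,0],[0,0,0],-1],
    [[0,0,0],[0,0,0],-1],
    [[0,0,0],[0,0,0],-1],
    [[0,0,0],[0,0,0],-1],
    [[0,0,0],[0,0,0],-1],
    [[0,0,0],[0,0,0],-1],
  ],
  squeeze=100,
)

```text
t: 6.62
tool_pos: [0.4285, -0.0545, 0.0146]
ee_rot: [0.632, 0.775, 0.001, 0.0]
ft_force: [-3.6, 2.4, 13.6]
grip_width: 0.0211
```

Emit:
send_rows(
  series=[
    [[0,0,-1.5],[0,0,0],-1],
    [[0,0,-2.5],[0,0,0],-1],
    [[0,0,-3],[0,0,0],-1],
    [[0,0,-3],[0,0,0],-1],
    [[0,0,-3],[0,0,0],-1],
    [[0,0,0],[0,0,0],-1],
    [[0,0,0],[0,0,0],-1],
  ],
)

```text
t: 7.2
tool_pos: [0.429, -0.0542, 0.1452]
ee_rot: [0.632, 0.775, 0.002, 0.001]
ft_force: [-0.6, 0.5, -3.1]
grip_width: 0.0207
```

```bash
sed -i 's/\[0,.040,.042\]/[0,.0405,.0106]/' h.py
cat > chk.py <<'E'
from h import *
A=tool(); o=r.observe(); print(o['tool_pos'],o['grip_width'],o['joint_positions'])
im,d,P,m=pts('scene'); x,y,zz=P[...,0],P[...,1],P[...,2]
Sc=A@np.linalg.inv(G); q=(P.reshape(-1,3)-Sc[:3,3])@Sc[:3,:3]
print('scoop',Sc[:3,3],Ro.from_matrix(Sc[:3,:3]).as_euler('ZXY',degrees=True))
h=q[(abs(q[:,0])<.02)&(q[:,1]>.06)&(q[:,1]<.12)&(q[:,2]>.03)&(q[:,2]<.09)]
print('handle rear pts',len(h),np.round(np.percentile(h,[1,50,99],axis=0),4))
p=q[(abs(q[:,0])<.03)&(q[:,1]>-.092)&(q[:,1]<-.03)&(q[:,2]>-.02)&(q[:,2]<.02)]
c=np.polyfit(p[:,1],p[:,2],1) if len(p)>10 else None
print('floor',len(p),c, np.median(p[:,2]))
pm=q[(abs(q[:,0])<.06)&(q[:,1]>-.12)&(q[:,1]<-.0)&(q[:,2]>-.02)&(q[:,2]<.05)]; print('pan ext',np.round(np.percentile(pm,[.5,99.5],axis=0),4))
E
python3 chk.py
python3 - <<'E'
from h import *
B=rows(tool(),scoopT([.6202,.286,.115],8.4)@G)
rows(B,scoopT([.6202,.286,.01],8.4)@G)
E
```

```text
[ 0.429044   -0.05419381  0.14522653] 0.020690391702765275 [-0.68516533  0.0912288   0.71361448  2.21713592 -0.08215135  0.85371603
  0.28297026]
scoop [ 0.43723469 -0.09384174  0.13456987] [11.6156718   0.08028277 -0.21622276]
handle rear pts 193 [[-0.0096  0.0603  0.0502]
 [ 0.0088  0.0854  0.0673]
 [ 0.0151  0.106   0.0756]]
floor 100 [0.00611374 0.00242154] 0.002048752221795773
pan ext [[-0.0434 -0.0943 -0.0014]
 [ 0.0424 -0.0001  0.0337]]
13 rows of [2.63, 1.92, 0.14] [0.01, -0.0, 0.25]
4 rows of [0.0, 0.0, 2.63] [0.0, 0.0, 0.0]
```

The scoop is held rigidly, with its floor at 2 mm and level in the predicted frame. Next I carry it over the empty half of the tray.

Emit:
send_rows(
  series=[
    [[2.63,1.92,0.14],[0,0,0.25],-1],
    [[2.63,1.92,0.14],[0,0,0.25],-1],
    [[2.63,1.92,0.14],[0,0,0.25],-1],
    [[2.63,1.92,0.14],[0,0,0.25],-1],
    [[2.63,1.92,0.14],[0,0,0.25],-1],
    [[2.63,1.92,0.14],[0,0,0.25],-1],
    [[2.63,1.92,0.14],[0,0,0.25],-1],
    [[2.63,1.92,0.14],[0,0,0.25],-1],
    [[2.63,1.92,0.14],[0,0,0.25],-1],
    [[2.63,1.92,0.14],[0,0,0.25],-1],
  ],
)

```text
t: 8.08
tool_pos: [0.5688, 0.2396, 0.1275]
ee_rot: [0.649, 0.761, -0.002, -0.001]
ft_force: [0.1, -0.8, -1.2]
grip_width: 0.0209
```

Emit:
send_rows(
  series=[
    [[2.63,1.92,0.14],[0,0,0.25],-1],
    [[2.63,1.92,0.14],[0,0,0.25],-1],
    [[2.63,1.92,0.14],[0,0,0.25],-1],
    [[0,0,2.5],[0,0,0],-1],
    [[0,0,2.5],[0,0,0],-1],
    [[0,0,0],[0,0,0],-1],
    [[0,0,0],[0,0,0],-1],
  ],
)

```text
t: 8.67
tool_pos: [0.6127, 0.324, 0.0731]
ee_rot: [0.654, 0.756, -0.003, -0.0]
ft_force: [-0.4, -0.2, -1.7]
grip_width: 0.0209
```

```bash
python3 chk.py
python3 - <<'E'
from h import *
Ty=8.4;c=np.array([.6345,.189]);a=np.radians(Ty);R2=np.array([[np.cos(a),np.sin(a)],[-np.sin(a),np.cos(a)]])
Sc=tool()@np.linalg.inv(G); print('tray coords',R2@(Sc[:2,3]-c),Sc[2,3]); 
im,d,P,m=pts('top');x,y,z=P[...,0],P[...,1],P[...,2]
q=(P.reshape(-1,3)-[*c,0]); q[:,:2]=q[:,:2]@R2.T
rim=q[(q[:,2]>.028)&(q[:,2]<.04)&(abs(q[:,1])<.06)&(abs(q[:,0])<.07)&(q[:,1]<-.02)]
print('rim x',np.percentile(rim[rim[:,0]>.03][:,0],[5,50,95]),np.percentile(rim[rim[:,0]<-.03][:,0],[5,50,95]))
B=rows(tool(),scoopT([.6202,.286,.012],8.4)@G)
E
```

```text
[0.61269637 0.32400619 0.07307437] 0.02091688526767328 [-0.92075198  0.63155209  0.49309642  1.6798401  -0.35616344  0.92604195
 -0.14545692]
scoop [0.61849032 0.28389522 0.06257911] [ 8.28608437 -0.14798535  0.25494872]
handle rear pts 323 [[-0.009   0.0607  0.0488]
 [ 0.0096  0.0839  0.0706]
 [ 0.0138  0.1053  0.0764]]
floor 367 [0.00646993 0.00223522] 0.001802898449656914
pan ext [[-0.0423 -0.0943 -0.0018]
 [ 0.0418 -0.0001  0.0327]]
tray coords [-0.00080492  0.09646495] 0.06440967666115126
rim x [0.0310745  0.05218537 0.05408159] [-0.05154509 -0.05023037 -0.03070593]
2 rows of [0.06, 0.0, 2.68] [-0.0, 0.01, -0.07]
```

Emit:
send_rows(
  series=[
    [[0.05,0.07,2.5],[0,0,0],-1],
    [[0.05,0.06,2.5],[0,0,0],-1],
    [[0,0,0],[0,2,0],-1],
    [[0,0,0.1],[0,0,0],-1],
    [[0,0,0.1],[0,0,0],-1],
    [[0,0,0],[0,0,0],-1],
    [[0,0,0],[0,0,0],-1],
  ],
)

```text
t: 9.35
tool_pos: [0.6158, 0.3273, 0.025]
ee_rot: [0.654, 0.757, 0.012, -0.013]
ft_force: [-0.0, -0.1, -1.0]
grip_width: 0.0208
```

Emit:
send_rows(
  series=[
    [[0,0,0.1],[0,0,0],-1],
    [[0,0,0.1],[0,0,0],-1],
    [[0,0,0],[0,0,0],-1],
    [[0,0,0],[0,0,0],-1],
  ],
)

```text
t: 9.68
tool_pos: [0.6151, 0.3268, 0.0217]
ee_rot: [0.654, 0.756, 0.011, -0.013]
ft_force: [0.3, 0.1, -2.5]
grip_width: 0.0208
```

```bash
cat > st.py <<'E'
from h import *
c=np.array([.6345,.189]);a=np.radians(8.4);R2=np.array([[np.cos(a),np.sin(a)],[-np.sin(a),np.cos(a)]])
def sc():
    o=r.observe();Sc=tool()@np.linalg.inv(G);L=(Sc@[0,-.095,0,1])[:3]
    print('org tray',np.round(R2@(Sc[:2,3]-c),4),round(Sc[2,3],4),'lip',np.round(R2@(L[:2]-c),4),round(L[2],4),'eul',np.round(Ro.from_matrix(Sc[:3,:3]).as_euler('ZXY',degrees=True),2),'F',np.round(o['ft_force'],1),'M',np.round(o['wrist_torque'],2),'g',round(o['grip_width'],4),'t',o['t'])
    return Sc
if __name__=='__main__': sc(); print(r.observe()['joint_positions'])
E
python3 st.py
```

```text
org tray [0.0009 0.0991] 0.0097 lip [0.0008 0.0041] 0.0064 eul [8.33 1.99 0.  ] F [ 0.3  0.1 -2.5] M [ 0.07 -0.02  0.06] g 0.0208 t 9.6833
[-0.86853719  0.68294779  0.43799047  1.70933705 -0.41719346  0.82882024
 -0.08738699]
```

Emit:
send_rows(
  series=[
    [[0,0,0.1],[0,0,0],-1],
    [[0,0,0.1],[0,0,0],-1],
    [[0,0,0.1],[0,0,0],-1],
    [[0,0,0],[0,0,0],-1],
    [[0,0,0],[0,0,0],-1],
  ],
)

```text
t: 10.1
tool_pos: [0.6158, 0.3262, 0.0192]
ee_rot: [0.654, 0.756, 0.012, -0.013]
ft_force: [0.7, -2.7, 6.1]
grip_width: 0.021
```

```bash
python3 st.py
```

```text
org tray [0.0014 0.0984] 0.0072 lip [0.0013 0.0034] 0.0039 eul [ 8.29  1.98 -0.04] F [ 0.7 -2.7  6.1] M [-0.91  0.13  0.06] g 0.021 t 10.1
[-0.86663097  0.68619719  0.43670522  1.71010309 -0.41874661  0.82429632
 -0.08579929]
```

Light contact of about 8 N. I'll now push slowly forward along the tray.

Emit:
send_rows(
  series=[
    [[-0.5,0,-0.02],[0,0,0],-1],
    [[-0.5,0,-0.02],[0,0,0],-1],
    [[-0.5,0,-0.02],[0,0,0],-1],
    [[-0.5,0,-0.02],[0,0,0],-1],
    [[-0.5,0,-0.02],[0,0,0],-1],
    [[-0.5,0,-0.02],[0,0,0],-1],
    [[-0.5,0,-0.02],[0,0,0],-1],
    [[-0.5,0,-0.02],[0,0,0],-1],
  ],
)

```text
t: 10.77
tool_pos: [0.621, 0.2866, 0.0188]
ee_rot: [0.654, 0.756, 0.011, -0.013]
ft_force: [0.3, 0.1, -1.7]
grip_width: 0.0207
```

Emit:
send_rows(
  series=[
    [[-0.5,0,-0.02],[0,0,0],-1],
    [[-0.5,0,-0.02],[0,0,0],-1],
    [[-0.5,0,-0.02],[0,0,0],-1],
    [[-0.5,0,-0.02],[0,0,0],-1],
    [[-0.5,0,-0.02],[0,0,0],-1],
    [[-0.5,0,-0.02],[0,0,0],-1],
    [[-0.5,0,-0.02],[0,0,0],-1],
    [[-0.5,0,-0.02],[0,0,0],-1],
  ],
)

```text
t: 11.43
tool_pos: [0.6268, 0.2471, 0.0191]
ee_rot: [0.654, 0.756, 0.011, -0.013]
ft_force: [0.7, -0.1, -2.7]
grip_width: 0.0204
```

```bash
cat > balls.py <<'E'
from st import *
from scipy.optimize import least_squares
def balls(name='scene',save=None):
    Sc=sc(); im,d,P,m=pts(name); hsv=cv2.cvtColor(im,cv2.COLOR_RGB2HSV)
    q=(P-Sc[:3,3])@Sc[:3,:3]
    if save: cv2.imwrite(save,cv2.resize(im[100:340,150:470],(800,600),interpolation=cv2.INTER_CUBIC)[...,::-1])
    M=(hsv[...,1]>100)&(hsv[...,2]>90)&(abs(q[...,0])<.06)&(q[...,1]>-.2)&(q[...,1]<0)&(q[...,2]>.006)&(q[...,2]<.07)
    k,l,st_,_=cv2.connectedComponentsWithStats(M.astype(np.uint8))
    for i in range(1,k):
        if st_[i,4]>25:
            p=q[l==i]; e=least_squares(lambda e:np.linalg.norm(p-e,axis=1)-.015,p.mean(0)-[0,0,.008],loss='soft_l1',f_scale=.001)
            print(' ball in scoop',st_[i,4],np.round(e.x,3),'ext',np.round(np.ptp(p,axis=0),3))
if __name__=='__main__':
    import sys; balls('top'); balls('scene',*sys.argv[1:])
E
python3 balls.py
```

```text
org tray [0.0008 0.0185] 0.0071 lip [ 0.0007 -0.0764] 0.0038 eul [8.32 2.   0.  ] F [ 0.7 -0.1 -2.7] M [0.1  0.01 0.07] g 0.0204 t 11.4333
 ball in scoop 298 [-0.002 -0.104  0.028] ext [0.097 0.051 0.021]
org tray [0.0009 0.0171] 0.0072 lip [ 0.0006 -0.0778] 0.0039 eul [ 8.26  1.96 -0.  ] F [ 0.1 -1.2 -2.7] M [ 0.01 -0.04 -0.  ] g 0.0206 t 11.4833
 ball in scoop 334 [-0.017 -0.095  0.022] ext [0.099 0.072 0.029]
 ball in scoop 302 [ 0.056 -0.076  0.016] ext [0.008 0.151 0.025]
```

Run:
```python
from h import *
a,_=r.get_image('scene'); b,_=r.get_image('wrist')
a=cv2.resize(a[200:310,240:400],(400,275),interpolation=cv2.INTER_CUBIC);b=cv2.resize(b,(400,300))[:275]
cv2.imwrite('pics/s1.png',np.vstack([a,b])[...,::-1])
```

```text
(no output)
```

View pics/s1.png

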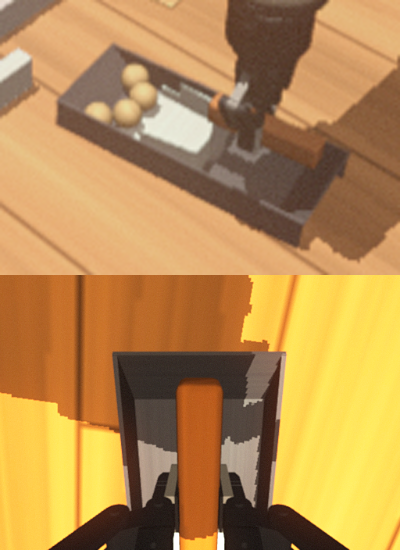

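All four balls are at the pan's lip, at (135,76), (143,96), (127,112) and (99,116). I keep pushing toward the sloped end.

Emit:
send_rows(
  series=[
    [[-0.4,0,0.03],[0,0,0],-1],
    [[-0.4,0,0.03],[0,0,0],-1],
    [[-0.4,0,-0.01],[0,0,0],-1],
    [[-0.4,0,-0.01],[0,0,0],-1],
    [[-0.4,0,-0.01],[0,0,0],-1],
    [[0,0,0],[0,0,0],-1],
    [[0,0,0],[0,0,0],-1],
  ],
)

```text
t: 12.22
tool_pos: [0.6299, 0.2289, 0.0186]
ee_rot: [0.654, 0.757, 0.012, -0.013]
ft_force: [-0.6, 7.1, 2.6]
grip_width: 0.0206
```

```bash
python3 balls.py pics/s2.png
python3 - <<'E'
from h import *
a,_=r.get_image('scene'); b,_=r.get_image('top')
a=cv2.resize(a[200:300,250:380],(520,400),interpolation=cv2.INTER_CUBIC);b=cv2.resize(b[150:220,120:240],(343,200),interpolation=cv2.INTER_CUBIC)
cv2.imwrite('pics/s3.png',np.vstack([a,np.pad(b,((0,0),(0,177),(0,0)))])[...,::-1])
E
```

```text
org tray [0.0013 0.0001] 0.0065 lip [ 0.0012 -0.0949] 0.0031 eul [ 8.37  2.09 -0.05] F [-0.6  7.1  2.6] M [ 1.31 -0.04  0.27] g 0.0206 t 12.2167
 ball in scoop 286 [-0.002 -0.086  0.028] ext [0.097 0.051 0.018]
org tray [0.0013 0.0001] 0.0065 lip [ 0.0012 -0.0949] 0.0031 eul [ 8.38  2.08 -0.05] F [-0.   6.4  2.2] M [1.28 0.   0.26] g 0.0204 t 12.2667
 ball in scoop 265 [-0.018 -0.079  0.022] ext [0.085 0.067 0.029]
 ball in scoop 275 [ 0.056 -0.067  0.017] ext [0.008 0.133 0.024]
```

View pics/s3.png

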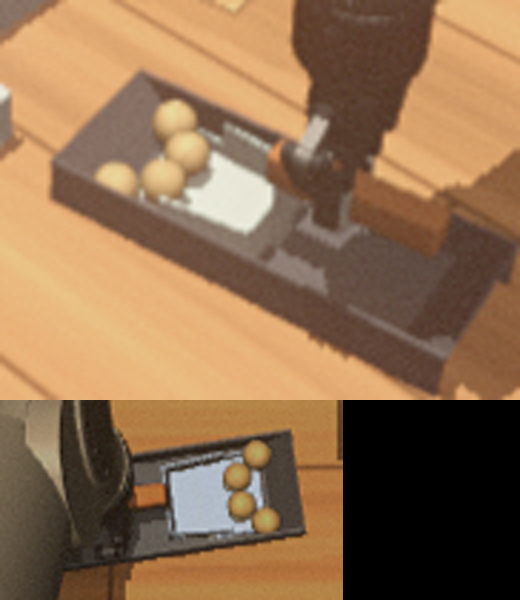

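Two balls are already over the pan. The outer two sit in the tray corners, at (116,180) and (175,120) in the scene crop, ahead of the side walls. I'll back off 5 mm and tilt nose-up so the inner balls roll back. Then I'll shift sideways to take in each outer ball.

Emit:
send_rows(
  series=[
    [[0.15,0,0.0],[0,-1.5,0],-1],
    [[0.15,0,0.15],[0,-1.5,0],-1],
    [[0.15,0,0.2],[0,-1.5,0],-1],
    [[0,0,0.2],[0,-1.5,0],-1],
    [[0,0,0],[0,0,0],-1],
    [[0,0,0],[0,0,0],-1],
    [[0,0,0],[0,0,0],-1],
    [[0,0,0],[0,0,0],-1],
  ],
)

```text
t: 13.08
tool_pos: [0.6292, 0.2315, 0.0128]
ee_rot: [0.654, 0.756, -0.023, 0.026]
ft_force: [-0.1, -0.2, -2.9]
grip_width: 0.0204
```

```bash
cat > bt.py <<'E'
from st import *
# ball centres: bright-ball blobs in top view cast to plane z; merged blobs split by distance transform peaks
def bt(z=.02,save=None):
    Sc=sc(); m=r.camera_model('top'); im,_=r.get_image('top'); hsv=cv2.cvtColor(im,cv2.COLOR_RGB2HSV)
    big=cv2.resize(im,None,fx=4,fy=4,interpolation=cv2.INTER_CUBIC)
    g=cv2.cvtColor(big,cv2.COLOR_RGB2HSV); M=((g[...,1]>90)&(g[...,2]>90)).astype(np.uint8)
    # keep tray interior only
    cs=[c+R2.T@np.array(k) for k in [(-.05,-.13),(.05,-.13),(.05,.05),(-.05,.05)]]
    poly=np.array([[(v+.5)*4-.5 for v in proj(m,[*p,.03])] for p in cs],np.int32)
    I=np.zeros_like(M);cv2.fillPoly(I,[poly],1);M&=I
    D=cv2.distanceTransform(M,cv2.DIST_L2,5); pk=(D==cv2.dilate(D,np.ones((25,25))))&(D>10)
    for v,u in np.argwhere(pk):
        X=ray(m,(u+.5)/4-.5,(v+.5)/4-.5,z); q=Sc[:3,:3].T@(X-Sc[:3,3]); print(' ball r',round(D[v,u]/4,1),'tray',np.round(R2@(X[:2]-c),3),'scoop',np.round(q,3))
bt()
E
python3 bt.py
```

```text
org tray [0.0009 0.0016] 0.0051 lip [ 0.0006 -0.0931] 0.0117 eul [ 8.27 -3.98 -0.01] F [-0.1 -0.2 -2.9] M [ 0.31  0.07 -0.01] g 0.0204 t 13.0833
 ball r 4.7 tray [ 0.036 -0.101] scoop [ 0.035 -0.103  0.008]
 ball r 4.5 tray [ 0.016 -0.041] scoop [ 0.015 -0.043  0.012]
 ball r 4.1 tray [0.011 0.034] scoop [0.01  0.032 0.017]
 ball r 4.5 tray [-0.013 -0.041] scoop [-0.014 -0.044  0.012]
 ball r 4.7 tray [-0.032 -0.101] scoop [-0.033 -0.104  0.008]
```

Emit:
send_rows(
  series=[
    [[0.2,0.25,-0.1],[0,1.3,0],-1],
    [[0.2,0.25,-0.05],[0,1.3,0],-1],
    [[0,0,0],[0,1.2,0],-1],
    [[-0.3,0,0.03],[0,0,0],-1],
    [[-0.3,0,0.03],[0,0,0],-1],
    [[-0.3,0,0],[0,0,0],-1],
    [[-0.2,0,0],[0,0,0],-1],
  ],
)

```text
t: 13.72
tool_pos: [0.635, 0.2286, 0.0141]
ee_rot: [0.654, 0.757, 0.0, 0.0]
ft_force: [-3.7, 16.9, 5.5]
grip_width: 0.0208
```

```bash
python3 bt.py
```

```text
org tray [ 0.0063 -0.0014] 0.0035 lip [ 0.0062 -0.0964] 0.0035 eul [ 8.35  0.   -0.05] F [-3.7 16.9  5.5] M [ 3.57  0.93 -0.7 ] g 0.0208 t 13.7167
 ball r 4.6 tray [ 0.036 -0.096] scoop [ 0.029 -0.094  0.017]
 ball r 4.6 tray [ 0.035 -0.097] scoop [ 0.029 -0.095  0.017]
 ball r 4.4 tray [ 0.019 -0.02 ] scoop [ 0.012 -0.019  0.017]
 ball r 4.0 tray [0.016 0.014] scoop [0.01  0.016 0.017]
 ball r 4.0 tray [0.016 0.023] scoop [0.01  0.025 0.017]
 ball r 4.6 tray [-0.012 -0.019] scoop [-0.018 -0.018  0.017]
 ball r 4.5 tray [-0.033 -0.097] scoop [-0.039 -0.096  0.017]
 ball r 4.5 tray [-0.033 -0.096] scoop [-0.039 -0.095  0.017]
```

The inner two are safely at the back of the pan. The +x outer ball is on the lip, so I'll scoop up along the slope while tilting nose-up.

Run:
```python
from st import *
A=tool()
def lipT(tx,ty,z,th): # lip point in tray coords, nose-up deg
    w=c+R2.T@np.array([tx,ty]); S=scoopT([0,0,0],8.4,-th); L=S[:3,:3]@[0,-.095,0]; return scoopT(np.array([*w,z])-L,8.4,-th)@G
B=rows(A,lipT(.006,-.1025,.013,5),6)
B=rows(B,lipT(.006,-.1205,.0285,14),6)
C=rows(B,lipT(.003,-.105,.10,18),5)
```

```text
6 rows of [-0.09, -0.0, 0.04] [0.01, -0.83, -0.01]
6 rows of [-0.31, 0.0, 0.15] [0.0, -1.5, 0.0]
5 rows of [-0.07, -0.06, -1.27] [0.0, -0.8, 0.0]
```

Emit:
send_rows(
  series=[
    [[-0.09,0,0.04],[0,-0.83,0],-1],
    [[-0.09,0,0.04],[0,-0.83,0],-1],
    [[-0.09,0,0.04],[0,-0.83,0],-1],
    [[-0.09,0,0.04],[0,-0.83,0],-1],
    [[-0.09,0,0.04],[0,-0.83,0],-1],
    [[-0.09,0,0.04],[0,-0.83,0],-1],
  ],
)

```text
t: 14.27
tool_pos: [0.6358, 0.2199, 0.011]
ee_rot: [0.653, 0.756, -0.03, 0.035]
ft_force: [-0.3, -0.3, -2.8]
grip_width: 0.0204
```

```bash
python3 bt.py
```

```text
org tray [ 0.0057 -0.0109] 0.0042 lip [ 0.0055 -0.1055] 0.013 eul [ 8.31 -5.29  0.01] F [-0.3 -0.3 -2.8] M [0.31 0.07 0.01] g 0.0204 t 14.2667
 ball r 4.7 tray [ 0.037 -0.102] scoop [ 0.031 -0.092  0.007]
 ball r 4.5 tray [ 0.019 -0.025] scoop [ 0.013 -0.015  0.014]
 ball r 4.0 tray [0.015 0.011] scoop [0.01  0.02  0.018]
 ball r 4.0 tray [0.015 0.029] scoop [0.009 0.038 0.019]
 ball r 4.6 tray [-0.011 -0.024] scoop [-0.017 -0.015  0.014]
 ball r 4.7 tray [-0.028 -0.105] scoop [-0.033 -0.095  0.007]
```

Emit:
send_rows(
  series=[
    [[-0.31,0,0.15],[0,-1.5,0],-1],
    [[-0.31,0,0.15],[0,-1.5,0],-1],
    [[-0.31,0,0.15],[0,-1.5,0],-1],
    [[0,0,0],[0,0,0],-1],
    [[0,0,0],[0,0,0],-1],
  ],
)

```text
t: 14.73
tool_pos: [0.6372, 0.2109, 0.0077]
ee_rot: [0.651, 0.754, -0.056, 0.064]
ft_force: [-0.4, -0.8, 1.3]
grip_width: 0.0209
```

```bash
python3 bt.py
python3 - <<'E'
from h import *
a,_=r.get_image('scene'); b,_=r.get_image('top')
a=cv2.resize(a[200:300,250:380],(520,400),interpolation=cv2.INTER_CUBIC);b=cv2.resize(b[150:220,120:240],(343,200),interpolation=cv2.INTER_CUBIC)
cv2.imwrite('pics/s4.png',np.vstack([a,np.pad(b,((0,0),(0,177),(0,0)))])[...,::-1])
E
```

```text
org tray [ 0.0059 -0.0204] 0.0042 lip [ 0.0058 -0.114 ] 0.0202 eul [ 8.36 -9.75  0.  ] F [-0.4 -0.8  1.3] M [-0.03  0.03 -0.04] g 0.0209 t 14.7333
 ball r 4.5 tray [ 0.029 -0.061] scoop [ 0.023 -0.043  0.009]
 ball r 4.4 tray [ 0.019 -0.032] scoop [ 0.013 -0.014  0.014]
 ball r 4.0 tray [0.016 0.008] scoop [0.01  0.025 0.02 ]
 ball r 3.9 tray [0.015 0.027] scoop [0.009 0.044 0.024]
 ball r 3.9 tray [0.015 0.026] scoop [0.009 0.043 0.023]
 ball r 4.7 tray [-0.01  -0.032] scoop [-0.016 -0.014  0.014]
 ball r 4.7 tray [-0.025 -0.11 ] scoop [-0.031 -0.091  0.   ]
```

View pics/s4.png

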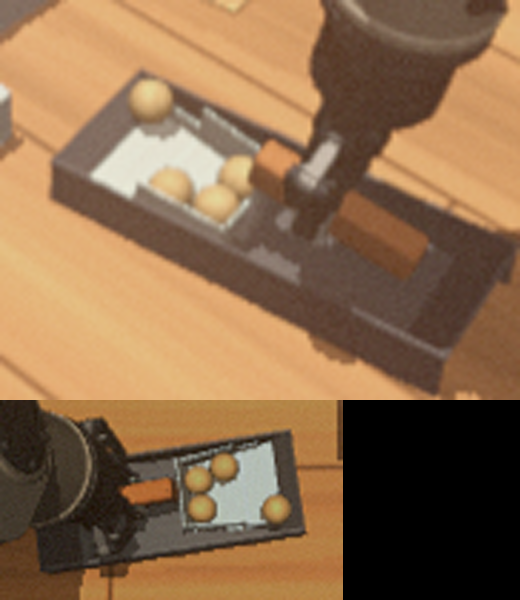

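Three balls are inside. The fourth, at (150,100) in the scene crop, rests on the lip against the -x side wall's front end. I'll shift the scoop to -x to free it and go on tilting.

Emit:
send_rows(
  series=[
    [[0,-0.35,0],[0,0,0],-1],
    [[0,-0.35,0],[0,0,0],-1],
    [[0,-0.35,0],[0,0,0],-1],
    [[-0.2,0,0.1],[0,-1.5,0],-1],
    [[0,0,0],[0,0,0],-1],
    [[0,0,0],[0,0,0],-1],
    [[0,0,0],[0,0,0],-1],
  ],
)

```text
t: 15.47
tool_pos: [0.6267, 0.2076, 0.007]
ee_rot: [0.651, 0.753, -0.064, 0.074]
ft_force: [-1.0, 0.8, 0.4]
grip_width: 0.0211
```

```bash
python3 bt.py
```

```text
org tray [-0.005  -0.0223] 0.0044 lip [-0.0051 -0.1155] 0.0229 eul [  8.35 -11.19   0.04] F [-1.   0.8  0.4] M [ 0.38  0.38 -0.09] g 0.0211 t 15.4667
 ball r 4.7 tray [ 0.018 -0.062] scoop [ 0.023 -0.042  0.008]
 ball r 4.5 tray [ 0.008 -0.034] scoop [ 0.013 -0.015  0.013]
 ball r 4.0 tray [0.004 0.014] scoop [0.009 0.033 0.022]
 ball r 4.0 tray [0.004 0.014] scoop [0.009 0.032 0.022]
 ball r 4.6 tray [-0.02  -0.063] scoop [-0.015 -0.043  0.007]
 ball r 4.7 tray [-0.022 -0.033] scoop [-0.017 -0.014  0.013]
```

All four balls are in the pan: scoop coords (0.023,-0.042), (0.013,-0.015), (-0.015,-0.043) and (-0.017,-0.014). Next I lift and plan the carry to the case.

Run:
```python
from st import *
A=tool()
def lipW(x,y,z,th,yaw):
    S=scoopT([0,0,0],yaw,-th); L=S[:3,:3]@[0,-.095,0]; return scoopT(np.array([x,y,z])-L,yaw,-th)@G
Sc=A@np.linalg.inv(G); l=(Sc@[0,-.095,0,1])[:3]; print(l)
B=rows(A,lipW(l[0]-.002,l[1]+.004,.04,13,8.4),4)
B=rows(B,lipW(l[0]-.002,l[1]+.01,.15,16,8.4),7)
B=rows(B,lipW(.6265,-.135,.13,16,2),20)
B=rows(B,lipW(.6265,-.135,.055,10,2),6)
B=rows(B,lipW(.6265,-.138,.052,-4,2),7)
B=rows(B,lipW(.6265,-.138,.052,-32,2),10)
```

```text
[0.64639024 0.07398124 0.02287618]
4 rows of [0.02, -0.04, -0.33] [-0.01, -0.46, -0.02]
7 rows of [-0.3, 0.01, -1.44] [0.0, -0.43, 0.0]
20 rows of [-1.01, -0.12, 0.39] [0.09, -0.0, 0.31]
6 rows of [0.27, -0.0, 0.98] [0.0, 1.0, 0.0]
7 rows of [-0.09, -0.0, -0.43] [0.0, 2.0, 0.0]
10 rows of [-0.07, 0.0, -0.66] [0.0, 2.8, 0.0]
```

Emit:
send_rows(
  series=[
    [[0.02,-0.04,-0.33],[0,-0.46,0],-1],
    [[0.02,-0.04,-0.33],[0,-0.46,0],-1],
    [[0.02,-0.04,-0.33],[0,-0.46,0],-1],
    [[0.02,-0.04,-0.33],[0,-0.46,0],-1],
    [[-0.15,0,-0.8],[0,-0.4,0],-1],
    [[-0.3,0,-1.4],[0,-0.4,0],-1],
    [[-0.3,0,-1.4],[0,-0.4,0],-1],
    [[-0.3,0,-1.4],[0,-0.4,0],-1],
    [[-0.3,0,-1.4],[0,-0.4,0],-1],
    [[-0.3,0,-1.4],[0,-0.4,0],-1],
  ],
)

```text
t: 16.35
tool_pos: [0.6243, 0.2136, 0.1009]
ee_rot: [0.648, 0.75, -0.088, 0.102]
ft_force: [1.1, 0.0, -2.8]
grip_width: 0.0208
```

Emit:
send_rows(
  series=[
    [[-0.3,0,-1.4],[0,-0.4,0],-1],
    [[-0.2,0,-0.8],[0,0,0],-1],
    [[0,0,0],[0,0,0],-1],
    [[0,0,0],[0,0,0],-1],
  ],
)

```text
t: 16.68
tool_pos: [0.6243, 0.2147, 0.1223]
ee_rot: [0.648, 0.749, -0.09, 0.104]
ft_force: [0.1, 0.7, -3.1]
grip_width: 0.0205
```

```bash
python3 balls.py
python3 - <<'E'
from st import *
print(r.observe()['joint_positions'])
def lipW(x,y,z,th,yaw):
    S=scoopT([0,0,0],yaw,-th); L=S[:3,:3]@[0,-.095,0]; return scoopT(np.array([x,y,z])-L,yaw,-th)@G
B=rows(tool(),lipW(.6265,-.135,.13,16,2),20)
E
```

```text
org tray [-0.0063 -0.0149] 0.1231 lip [-0.0065 -0.1063] 0.1489 eul [  8.32 -15.79  -0.02] F [ 0.1  0.7 -3.1] M [ 0.61  0.1  -0.03] g 0.0205 t 16.6833
 ball in scoop 378 [-0.003 -0.036  0.028] ext [0.066 0.06  0.03 ]
org tray [-0.0067 -0.0151] 0.1225 lip [-0.0068 -0.1065] 0.1484 eul [  8.32 -15.82   0.03] F [-0.6 -1.1 -3.5] M [ 0.52  0.13 -0.  ] g 0.0207 t 16.7333
 ball in scoop 236 [ 0.005 -0.028  0.027] ext [0.054 0.056 0.062]
[-1.04407763  0.62880577  0.6932958   1.68869833 -0.14139326  1.03151014
 -0.21298719]
20 rows of [-1.01, -0.11, 0.38] [0.08, -0.01, 0.3]
```

Emit:
send_rows(
  series=[
    [[-0.5,-0.05,0.2],[0,0,0.3],-1],
    [[-1,-0.11,0.38],[0.1,0,0.3],-1],
    [[-1,-0.11,0.38],[0.1,0,0.3],-1],
    [[-1,-0.11,0.38],[0.1,0,0.3],-1],
    [[-1,-0.11,0.38],[0.1,0,0.3],-1],
    [[-1,-0.11,0.38],[0.1,0,0.3],-1],
    [[-1,-0.11,0.38],[0.1,0,0.3],-1],
    [[-1,-0.11,0.38],[0.1,0,0.3],-1],
    [[-1,-0.11,0.38],[0.1,0,0.3],-1],
    [[-1,-0.11,0.38],[0.1,0,0.3],-1],
  ],
)

```text
t: 17.62
tool_pos: [0.6261, 0.1117, 0.1131]
ee_rot: [0.668, 0.731, -0.093, 0.101]
ft_force: [0.7, 0.2, -3.0]
grip_width: 0.0209
```

Emit:
send_rows(
  series=[
    [[-1,-0.11,0.38],[0.1,0,0.3],-1],
    [[-1,-0.11,0.38],[0.1,0,0.3],-1],
    [[-1,-0.11,0.38],[0.1,0,0.3],-1],
    [[-1,-0.11,0.38],[0.1,0,0.3],-1],
    [[-1,-0.11,0.38],[0.1,0,0.3],-1],
    [[-1,-0.11,0.38],[0.1,0,0.3],-1],
    [[-1,-0.11,0.38],[0.1,0,0.3],-1],
    [[-1,-0.11,0.38],[0.1,0,0.3],-1],
    [[-1,-0.11,0.38],[0.1,0,0.3],-1],
    [[-0.8,-0.11,0.38],[0,0,0.3],-1],
  ],
)

```text
t: 18.45
tool_pos: [0.6221, 0.0063, 0.1034]
ee_rot: [0.688, 0.713, -0.096, 0.099]
ft_force: [0.6, 0.8, -2.3]
grip_width: 0.0206
```

Emit:
send_rows(
  series=[
    [[-0.6,-0.05,0.2],[0,0,0],-1],
    [[0,0,0],[0,0,0],-1],
    [[0,0,0],[0,0,0],-1],
  ],
)

```text
t: 18.7
tool_pos: [0.6218, 0.0013, 0.1031]
ee_rot: [0.688, 0.713, -0.096, 0.098]
ft_force: [-0.3, 0.1, -2.3]
grip_width: 0.0205
```

```bash
python3 balls.py
python3 - <<'E'
from st import *
print(r.observe()['joint_positions'])
A=tool();Sc=A@np.linalg.inv(G); print((Sc@[0,-.095,0,1])[:3])
def lipW(x,y,z,th,yaw):
    S=scoopT([0,0,0],yaw,-th); L=S[:3,:3]@[0,-.095,0]; return scoopT(np.array([x,y,z])-L,yaw,-th)@G
B=rows(A,lipW(.6265,-.135,.055,10,2),6)
B=rows(B,lipW(.6265,-.138,.052,-4,2),7)
B=rows(B,lipW(.6265,-.138,.052,-32,2),10)
E
```

```text
org tray [-0.0446 -0.2255] 0.1039 lip [-0.0547 -0.3163] 0.1298 eul [  2.07 -15.82   0.1 ] F [-0.3  0.1 -2.3] M [ 0.65  0.03 -0.03] g 0.0205 t 18.7
 ball in scoop 178 [ 0.016 -0.035  0.025] ext [0.035 0.053 0.018]
 ball in scoop 178 [-0.02  -0.035  0.031] ext [0.028 0.056 0.017]
org tray [-0.0443 -0.2249] 0.1039 lip [-0.0544 -0.3158] 0.1298 eul [  2.11 -15.81   0.1 ] F [ 0.2 -0.4 -2.6] M [ 0.65 -0.03  0.08] g 0.0209 t 18.75
 ball in scoop 131 [ 0.004 -0.029  0.026] ext [0.05  0.053 0.06 ]
[-0.80380099  0.57503418  0.73746838  1.84529509 -0.12967059  0.8863481
 -0.02532319]
[ 0.62690718 -0.1310757   0.12972927]
6 rows of [0.21, -0.0, 1.0] [-0.01, 0.97, 0.02]
7 rows of [-0.09, -0.0, -0.43] [0.0, 2.0, 0.0]
10 rows of [-0.07, 0.0, -0.66] [0.0, 2.8, 0.0]
```

Emit:
send_rows(
  series=[
    [[0.15,0,0.65],[0,1,0],-1],
    [[0.15,0,0.65],[0,1,0],-1],
    [[0.15,0,0.65],[0,1,0],-1],
    [[0.15,0,0.65],[0,1,0],-1],
    [[0.15,0,0.65],[0,1,0],-1],
    [[0.15,0,0.65],[0,1,0],-1],
  ],
)

```text
t: 19.3
tool_pos: [0.6216, 0.0008, 0.0623]
ee_rot: [0.692, 0.717, -0.06, 0.06]
ft_force: [1.1, 0.5, -2.3]
grip_width: 0.0207
```

Emit:
send_rows(
  series=[
    [[-0.09,0,-0.1],[0,2,0],-1],
    [[-0.09,0,-0.1],[0,2,0],-1],
    [[-0.09,0,-0.1],[0,2,0],-1],
    [[-0.09,0,-0.1],[0,2,0],-1],
    [[-0.09,0,-0.1],[0,2,0],-1],
    [[-0.09,0,-0.1],[0,2,0],-1],
    [[-0.09,0,-0.1],[0,2,0],-1],
    [[0,0,0],[0,0,0],-1],
    [[0,0,0],[0,0,0],-1],
  ],
)

```text
t: 20.05
tool_pos: [0.622, -0.0059, 0.0703]
ee_rot: [0.695, 0.718, 0.025, -0.027]
ft_force: [-0.6, 0.1, -1.9]
grip_width: 0.0205
```

```bash
python3 st.py
python3 - <<'E'
from h import *
Sc=tool()@np.linalg.inv(G); print((Sc@[0,-.095,0,1])[:3])
E
```

```text
org tray [-0.0454 -0.2303] 0.0568 lip [-0.056  -0.3245] 0.0499 eul [1.93 4.15 0.09] F [-0.6  0.1 -1.9] M [0.01 0.01 0.03] g 0.0205 t 20.05
[-0.42561028  0.53397176  0.50064557  1.85537846 -0.4268569   0.8598198
  0.33831233]
[ 0.626471   -0.1401611   0.04987334]
```

Emit:
send_rows(
  series=[
    [[-0.07,0,-0.7],[0,2.8,0],-1],
    [[-0.07,0,-0.7],[0,2.8,0],-1],
    [[-0.07,0,-0.7],[0,2.8,0],-1],
    [[-0.07,0,-0.7],[0,2.8,0],-1],
    [[-0.07,0,-0.7],[0,2.8,0],-1],
    [[-0.07,0,-0.7],[0,2.8,0],-1],
    [[-0.07,0,-0.7],[0,2.8,0],-1],
    [[0,0,0],[0,0,0],-1],
    [[0,0,0],[0,0,0],-1],
    [[0,0,0],[0,0,0],-1],
  ],
)

```text
t: 20.88
tool_pos: [0.6225, -0.019, 0.1164]
ee_rot: [0.679, 0.705, 0.142, -0.149]
ft_force: [-0.0, 0.7, -1.9]
grip_width: 0.0208
```

Run:
```python
from h import *
a,_=r.get_image('scene'); b,_=r.get_image('top')
a=cv2.resize(a[120:270,130:340],(560,400),interpolation=cv2.INTER_CUBIC);b=cv2.resize(b[140:225,225:345],(282,200),interpolation=cv2.INTER_CUBIC)
cv2.imwrite('pics/p1.png',np.vstack([a,np.pad(b,((0,0),(0,278),(0,0)))])[...,::-1])
Sc=tool()@np.linalg.inv(G); print((Sc@[0,-.095,0,1])[:3],r.observe()['tool_pos'],r.observe()['joint_positions'],r.observe()['wrist_torque'])
B=rows(tool(),scoopT([.60,-.05,.18],4)@G)
B=rows(B,scoopT([.4362,-.0945,.11],11.6)@G)
```

```text
[ 0.62686912 -0.13821121  0.05238255] [ 0.62246042 -0.01851152  0.11660993] [-0.11612681  0.52891544  0.37577905  1.776804   -0.67026535  1.09484697
  0.64501142] [-0.50977091 -0.01400538  0.0038286 ]
4 rows of [0.72, -0.62, -1.73] [0.06, -5.93, -0.46]
6 rows of [-0.4, -2.89, 1.17] [0.0, 0.0, -1.27]
```

View pics/p1.png

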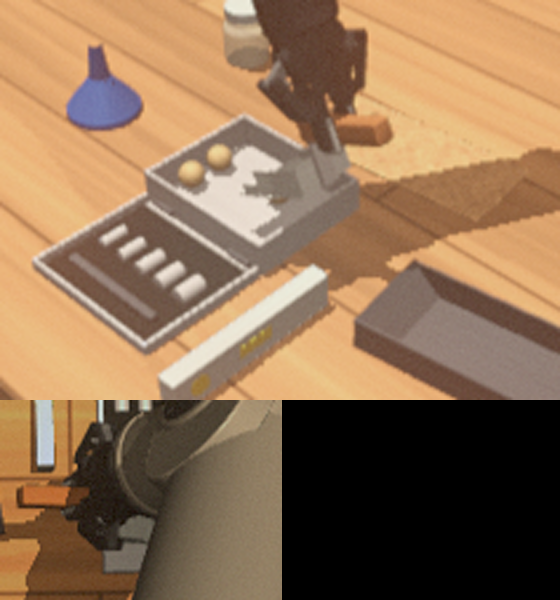

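Two balls are visible in the case, at (190,172) and (219,156). The others would be hidden by the scoop, so I'll rise with the tilt kept and count.

Emit:
send_rows(
  series=[
    [[0.6,0,-1.4],[0,0,0],-1],
    [[1,0,-2.3],[0,0,0],-1],
    [[1,0,-2.3],[0,0,0],-1],
    [[1,0,-2.3],[0,0,0],-1],
    [[0,0,0],[0,0,0],-1],
  ],
)

```text
t: 21.4
tool_pos: [0.6249, -0.0206, 0.2135]
ee_rot: [0.679, 0.705, 0.144, -0.146]
ft_force: [1.0, 0.2, -1.4]
grip_width: 0.0206
```

```bash
cat > cb.py <<'E'
from h import *
from scipy.optimize import least_squares
for n in ('scene','top'):
    im,d,P,m=pts(n); hsv=cv2.cvtColor(im,cv2.COLOR_RGB2HSV)
    x,y,z=P[...,0]-.6265,P[...,1]+.1635,P[...,2]
    M=(abs(x)<.073)&(abs(y)<.088)&(z>.01)&(z<.06)&(hsv[...,1]>100)
    k,l,s,_=cv2.connectedComponentsWithStats(M.astype(np.uint8))
    for i in range(1,k):
        if s[i,4]>25:
            p=P[l==i]; e=least_squares(lambda e:np.linalg.norm(p-e,axis=1)-.015,p.mean(0)-[0,0,.008],loss='soft_l1',f_scale=.001)
            print(n,s[i,4],'case',np.round(e.x-[.6265,-.1635,0],3),'ext',np.round(np.ptp(p,axis=0),3))
print(r.observe()['tool_pos'],r.observe()['wrist_torque'])
E
python3 cb.py
python3 - <<'E'
from h import *
B=rows(tool(),scoopT([.60,-.05,.18],4)@G)
B=rows(B,scoopT([.4362,-.0945,.11],11.6)@G)
E
```

```text
scene 44 case [-0.014 -0.072  0.021] ext [0.022 0.02  0.02 ]
scene 49 case [ 0.027 -0.07   0.019] ext [0.023 0.028 0.021]
scene 97 case [-0.031  0.03   0.021] ext [0.052 0.032 0.023]
top 98 case [-0.046  0.024  0.023] ext [0.041 0.034 0.02 ]
[ 0.6232843  -0.02009468  0.20923266] [-0.55758466  0.03194074  0.04509252]
4 rows of [0.17, -0.64, 0.53] [0.11, -5.93, -0.46]
6 rows of [-0.4, -2.89, 1.17] [0.0, 0.0, -1.27]
```

The case holds two separate balls and a 52 mm wide pair, so four in all. Next I return the scoop to above the mat.

Emit:
send_rows(
  series=[
    [[0.2,-0.6,0.5],[0,-5.9,-0.4],-1],
    [[0.2,-0.6,0.5],[0,-5.9,-0.4],-1],
    [[0.2,-0.6,0.5],[0,-5.9,-0.4],-1],
    [[0.2,-0.6,0.5],[0,-5.9,-0.4],-1],
    [[-0.4,-2.9,1.1],[0,0,-1.3],-1],
    [[-0.4,-2.9,1.1],[0,0,-1.3],-1],
    [[-0.4,-2.9,1.1],[0,0,-1.3],-1],
    [[-0.4,-2.9,1.1],[0,0,-1.3],-1],
    [[-0.4,-2.9,1.1],[0,0,-1.3],-1],
    [[-0.4,-2.9,1.1],[0,0,-1.3],-1],
  ],
)

```text
t: 22.33
tool_pos: [0.4267, -0.053, 0.1225]
ee_rot: [0.632, 0.775, 0.002, 0.0]
ft_force: [-0.1, -0.1, -1.9]
grip_width: 0.0207
```

Emit:
send_rows(
  series=[
    [[0,0,0],[0,0,0],-1],
    [[0,0,0],[0,0,0],-1],
    [[0,0,0],[0,0,0],-1],
  ],
)

```text
t: 22.58
tool_pos: [0.4291, -0.0529, 0.1236]
ee_rot: [0.633, 0.774, 0.003, 0.001]
ft_force: [-0.0, -0.3, -1.7]
grip_width: 0.0205
```

```bash
python3 chk.py; python3 cb.py
python3 - <<'E'
from h import *
B=rows(tool(),scoopT([.4362,-.0955,.012],11.6)@G)
E
```

```text
[ 0.42911397 -0.0528817   0.12360346] 0.020506387697806085 [-0.48915011  0.12454191  0.50624392  2.23133634 -0.08878134  0.79907097
  0.27490131]
scoop [ 0.43717857 -0.09254483  0.11290729] [11.42250933  0.13625479 -0.26963328]
handle rear pts 187 [[-0.0091  0.0618  0.0493]
 [ 0.0091  0.0854  0.0672]
 [ 0.0143  0.1063  0.0762]]
floor 109 [-0.00565951  0.00176923] 0.0022181087044792092
pan ext [[-0.0446 -0.0942 -0.0023]
 [ 0.0432 -0.0002  0.0334]]
scene 43 case [-0.014 -0.07   0.019] ext [0.022 0.019 0.019]
scene 49 case [ 0.028 -0.071  0.02 ] ext [0.026 0.026 0.022]
scene 89 case [-0.033  0.031  0.022] ext [0.051 0.035 0.021]
top 74 case [ 0.028 -0.071  0.019] ext [0.027 0.026 0.017]
top 75 case [-0.014 -0.071  0.02 ] ext [0.026 0.026 0.019]
top 138 case [-0.042  0.027  0.035] ext [0.052 0.037 0.02 ]
[ 0.42958533 -0.05295462  0.12363333] [ 0.05408331 -0.01616538 -0.03841362]
3 rows of [-0.09, -0.08, 3.37] [0.09, -0.04, -0.05]
```

Both views now show two single balls and a touching pair, four balls in the case. Next I lower the scoop onto the mat.

Emit:
send_rows(
  series=[
    [[-0.09,-0.08,3.3],[0,0,0],-1],
    [[-0.09,-0.08,3.3],[0.1,0,0],-1],
    [[-0.09,0,3.0],[0.1,0,0],-1],
    [[0,0,0.3],[0,0,0],-1],
    [[0,0,0.2],[0,0,0],-1],
    [[0,0,0.1],[0,0,0],-1],
    [[0,0,0.1],[0,0,0],-1],
    [[0,0,0.1],[0,0,0],-1],
    [[0,0,0],[0,0,0],-1],
    [[0,0,0],[0,0,0],-1],
  ],
)

```text
t: 23.57
tool_pos: [0.4286, -0.0557, 0.0202]
ee_rot: [0.633, 0.774, 0.002, -0.0]
ft_force: [0.7, -0.2, -2.6]
grip_width: 0.0208
```

```bash
python3 chk.py; python3 st.py
```

```text
[ 0.42860861 -0.05565895  0.02021589] 0.02078409015049173 [-0.389758    0.33853285  0.43380169  2.30316998 -0.27880068  0.54463848
  0.4614326 ]
scoop [ 0.43665094 -0.09532472  0.00951272] [11.42474521  0.14604387 -0.14026277]
handle rear pts 171 [[-0.0093  0.0608  0.05  ]
 [ 0.009   0.085   0.0674]
 [ 0.0149  0.1063  0.0755]]
floor 131 [0.00354796 0.00207217] 0.0019705919054842863
pan ext [[-5.630e-02 -1.192e-01 -1.170e-02]
 [ 5.880e-02 -1.000e-04  3.200e-02]]
org tray [-0.2374 -0.2524] 0.0094 lip [-0.2324 -0.3473] 0.0091 eul [11.42  0.15 -0.12] F [ 0.2 -0.9 -0.9] M [ 0.11  0.09 -0.02] g 0.0203 t 23.6167
[-0.38964878  0.33883159  0.43376645  2.30330946 -0.27889321  0.54457963
  0.46153549]
```

Still about 5 mm to go.

Emit:
send_rows(
  series=[
    [[0,0,0.15],[0,0,0],-1],
    [[0,0,0.15],[0,0,0],-1],
    [[0,0,0.1],[0,0,0],-1],
    [[0,0,0.1],[0,0,0],-1],
    [[0,0,0],[0,0,0],-1],
    [[0,0,0],[0,0,0],-1],
  ],
)

```text
t: 24.12
tool_pos: [0.428, -0.0556, 0.0147]
ee_rot: [0.633, 0.774, 0.001, -0.001]
ft_force: [-4.9, 2.8, 15.0]
grip_width: 0.0209
```

Emit:
send_rows(
  series=[
    [[0,0,0.05],[0,0,0],-1],
    [[0,0,0],[0,0,0],-1],
  ],
)

```text
t: 24.28
tool_pos: [0.428, -0.0553, 0.0145]
ee_rot: [0.633, 0.774, 0.001, -0.001]
ft_force: [-9.4, 5.5, 30.7]
grip_width: 0.0208
```

On the mat. I ease the pressure, open and retreat straight up.

Emit:
send_rows(
  series=[
    [[0,0,-0.07],[0,0,0],-1],
    [[0,0,0],[0,0,0],1],
    [[0,0,0],[0,0,0],1],
    [[0,0,0],[0,0,0],1],
    [[0,0,0],[0,0,0],1],
    [[0,0,0],[0,0,0],1],
    [[0,0,0],[0,0,0],1],
    [[0,0,0],[0,0,0],1],
    [[0,0,0],[0,0,0],1],
  ],
)

```text
t: 25.03
tool_pos: [0.428, -0.0559, 0.0146]
ee_rot: [0.633, 0.774, 0.001, -0.001]
ft_force: [0.4, 0.6, 0.2]
grip_width: 0.0852
```

Emit:
send_rows(
  series=[
    [[0,0,-1.5],[0,0,0],1],
    [[0,0,-2.5],[0,0,0],1],
    [[0,0,-3],[0,0,0],1],
    [[0,0,-3],[0,0,0],1],
    [[0,0,-3],[0,0,0],1],
    [[0,0,-3],[0,0,0],1],
    [[0,0,0],[0,0,0],1],
    [[0,0,0],[0,0,0],1],
    [[0,0,0],[0,0,0],1],
  ],
)

```text
t: 25.78
tool_pos: [0.4277, -0.0561, 0.1744]
ee_rot: [0.633, 0.774, 0.001, -0.001]
ft_force: [-1.1, 0.9, -0.6]
grip_width: 0.0853
```

```bash
python3 cb.py
python3 - <<'E'
from h import *
o=r.observe();print(o['t'],o['grip_width'],o['ft_force'])
for n in ('wrist','scene'):
    im,d,P,m=pts(n); x,y,z=P[...,0],P[...,1],P[...,2]
    M=(x>.3)&(x<.53)&(y>-.22)&(y<.05)&(z>.064)&(z<.085)
    k,l,st,_=cv2.connectedComponentsWithStats(M.astype(np.uint8)); g=P[l==1+np.argmax(st[1:,4])]
    print('handle',cv2.minAreaRect((g[:,:2]*1000).astype(np.float32)),np.median(g[:,2]))
    Sc=scoopT([.4362,-.0947,.004],11.6); q=(P.reshape(-1,3)-Sc[:3,3])@Sc[:3,:3]
    p=q[(abs(q[:,0])<.03)&(q[:,1]>-.09)&(q[:,1]<-.04)&(q[:,2]>-.01)&(q[:,2]<.012)]
    Am=np.c_[p[:,:2],np.ones(len(p))]; print('floor fit',len(p),np.linalg.lstsq(Am,p[:,2],rcond=None)[0])
    cv2.imwrite(f'pics/end_{n}.png',im[...,::-1])
a=cv2.imread('pics/end_scene.png');cv2.imwrite('pics/end.png',cv2.resize(a[80:330,100:450],(800,571)))
E
```

```text
scene 45 case [-0.015 -0.071  0.02 ] ext [0.021 0.028 0.021]
scene 51 case [ 0.027 -0.07   0.019] ext [0.022 0.027 0.02 ]
scene 93 case [-0.032  0.03   0.022] ext [0.051 0.033 0.019]
top 75 case [ 0.028 -0.071  0.02 ] ext [0.026 0.026 0.019]
top 76 case [-0.014 -0.071  0.019] ext [0.027 0.026 0.019]
top 134 case [-0.042  0.027  0.035] ext [0.052 0.036 0.02 ]
[ 0.42734737 -0.05629549  0.17377863] [-0.0045774  -0.03421892 -0.0036243 ]
25.8833 0.08533546017088914 [-0.58048932  0.64815184 -0.21410236]
handle ((426.9049987792969, -46.12173080444336), (22.069618225097656, 110.6515884399414), 10.900471687316895) 0.07857932589873849
floor fit 1889 [ 0.00202909 -0.00091007  0.00273675]
handle ((428.47216796875, -45.188941955566406), (25.500736236572266, 111.09107208251953), 12.06852912902832) 0.07609203743227311
floor fit 104 [0.01935346 0.01382789 0.00364886]
```

View pics/end.png

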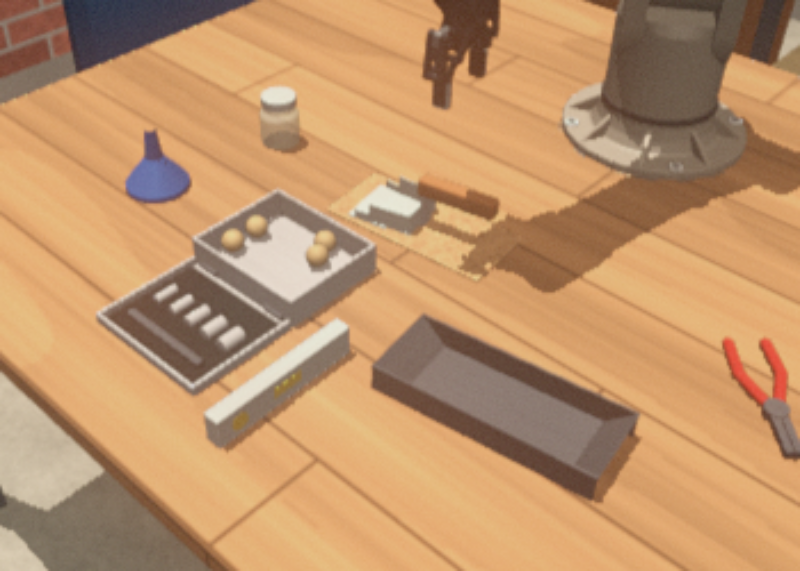

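The image shows four balls in the case, at (232,240), (257,226), (324,240) and (317,254). The tray is empty, the scoop is flat on the mat at (425,200), and the gripper is clear above. I'm handing it in.

```bash
python3 -c "
from rig import r
print(r.sign_off())"
```

```text
the job is handed in; nothing more can be done
None
```

All four balls were scooped from the tray in one load and tipped into the open case. The scoop was then laid back on the cork mat, and I handed the job in at about 26 s; the sign-off gives no verdict.

**Last checks**
- **Balls:** the final picture shows four balls in the case and an empty tray. Both cameras measured two single balls and one touching pair, all inside the walls. The ball centres came out at about 20 mm height. The top view's fit of the touching pair read 35 mm, because it fitted two balls as one; that is still below 50 mm.
- **Scoop:** it was released, with its back wall within a few mm of the mat's centre. The wrist view gives a floor tilt under 0.003 rad. The scene view gave about 0.02 rad from only 104 points, also within the limit.
- **Robot and other things:** the gripper is open about 16 cm above the mat, with near-zero force. The pliers, level, funnel and jar look undisturbed in the final picture; I did not measure their positions again.

**Problems on the way**
- **Fingertip position:** the real fingertips lie about 32 mm short of the reported TCP along the tool axis. Because of this the first grasp closed on top of the handle (8 N, nothing moved). I measured the offset with the wrist camera and corrected for it.
- **Corner balls:** the two outer balls first wedged in the tray corners, with 17 N of resistance. Shifting the scoop sideways and tilting it nose-up brought them in.
- **Pressing down:** the press onto the mat when laying the scoop down peaked at about 31 N before I eased off.

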